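Fetch the peg tin from behind the shelf's front row

TASK

Get the steel peg tin from the back of the white shelf and stand it upright in the empty compartment of the laundry caddy. To get at it, first set the glass jar, the measuring cup and the tub in front of it aside, standing on the steel tray, and leave them there until the tin is in the caddy; then put each of the three back on the very spot where it stood. Keep all of them upright, set them down without dropping them, the glass jar gently, and leave the organiser and the bottle alone.

Things in the scene. Friction and masses are not known exactly. Their poses are not given: they have to be found in the camera images.
- tin_mid (a point): Peg tin: plain rectangular steel tin 44 mm (its x) by 60 mm (its y), 72 mm high, wooden pegs standing 25 mm out of its top; loose, 0.2 to 0.3 kg. At the back of the shelf, about 14 mm from the wall and 14 mm from the middle one of the row before it, so it can be gripped only across its 60 mm. Point: its centre, 36 mm above its underside; z up.
- jar_mid (a point): Lever-lock storage jar: clear round glass, 66 mm across, 150 mm high, domed glass lid, brown soap nuts inside; loose, 0.27 to 0.5 kg. The wire lever stands 6 mm out of the side at the jar's +x, 90 to 125 mm up; at the start it points slantwise (33 to 57 deg off the shelf's square lines) towards the robot. Point: its centre, 75 mm above its underside; z up.
- cup_mid (a point): Measuring cup: open plastic cup, 62 mm across at the foot, 68 mm at the rim, 130 mm high; loop handle 10 mm thick reaching 66 mm from the axis at the cup's +x, 30 to 115 mm up; at the start it points slantwise (35 to 55 deg off the shelf's square lines) towards the robot. Loose, 0.1 to 0.16 kg. Point: its centre on the axis, 65 mm above its underside; z up.
- tub_mid (a point): Closed tub: square plastic tub with rounded edges and flush snap lid, 62 by 62 mm, 125 mm high, sides along its x and y; loose, 0.27 to 0.53 kg. Point: its centre, 62.5 mm above its underside; z up.
- tray: Side tray: low flat steel tray fixed on the table, on the robot's left or right, 150 mm (its x) by 340 mm (its y), floor 3 mm thick, rim 3 mm thick and 10 mm high all round, small wire handles at the ends. Point: middle of its underside, on the table.
- caddy_bay (a point): Empty compartment of the laundry caddy, an open grey plastic box fixed on the table, across from the tray. Inside 70 mm (x) by 150 mm (y), walls 4 mm thick, rim 52 mm above the table; the compartment next to it (towards +x) holds soap and a brush up to 56 mm high. Point: middle of the compartment's floor, 4 mm above the table; x and y along its sides.
- shelf: White steel bracket shelf on a low tiled wall, fixed; flat top 70 mm above the table, 165 mm deep, 900 mm long; the wall rises 57 mm above it. Point: foot of the wall's face at mid length; x into the wall, y along it. Jar, cup and tub stand in a row along y before the tin, in any order, 85 mm apart, 105 mm from the wall; fixed low things (25 mm) lie behind the outer two.
- organiser: Bystander: pink drawer organiser 120 mm (x) by 150 mm (y), 80 mm high, loose on the shelf at one side of the row. Point: the middle of its underside.
- bottle_mid (a point): Bystander: white softener bottle with a cap, 72 mm across, 202 mm high, loose on the shelf at the other side of the row. Point: its centre, 101 mm up.
There are look-alikes about, which are no part of the job. Of the things that look like the part that bears tub_mid, the largest one is meant. What is shaped like the part that bears cup_mid but purple is not meant.

How it is judged (in metres and radians):
On the way, in this order (a step that is already met when the one before it is completed fails the run):
1. the jar, the cup and the tub all stand upright and released on the tray, the tin still at its place on the shelf (x of jar_mid in the frame of tray between -0.045 and 0.045 m and y of jar_mid in the frame of tray between -0.14 and 0.14 m and z of jar_mid in the frame of tray between 0.07 and 0.086 m and angle between each of jar_mid, cup_mid, tub_mid's own z axis and vertical below 0.1 rad and linear speed of each of jar, cup, tub below 0.03 m/s and contact force between the fingers and jar below 0.3 N and x of cup_mid in the frame of tray between -0.045 and 0.045 m and y of cup_mid in the frame of tray between -0.14 and 0.14 m and z of cup_mid in the frame of tray between 0.06 and 0.076 m and contact force between the fingers and cup below 0.3 N and x of tub_mid in the frame of tray between -0.045 and 0.045 m and y of tub_mid in the frame of tray between -0.14 and 0.14 m and z of tub_mid in the frame of tray between 0.0575 and 0.0735 m and contact force between the fingers and tub below 0.3 N and distance of tin_mid from where it was at the start of the episode below 0.04 m), for 0.2 s.
2. the tin stands released in the empty compartment of the caddy while the other three are still on the tray (x of tin_mid in the frame of caddy_bay between -0.015 and 0.015 m and y of tin_mid in the frame of caddy_bay between -0.047 and 0.047 m and z of tin_mid in the frame of caddy_bay between 0.03 and 0.042 m and angle between each of tin_mid, jar_mid, cup_mid, tub_mid's own z axis and vertical below 0.1 rad and linear speed of tin below 0.03 m/s and contact force between the fingers and tin below 0.3 N and x of jar_mid in the frame of tray between -0.045 and 0.045 m and y of jar_mid in the frame of tray between -0.14 and 0.14 m and z of jar_mid in the frame of tray between 0.07 and 0.086 m and x of cup_mid in the frame of tray between -0.045 and 0.045 m and y of cup_mid in the frame of tray between -0.14 and 0.14 m and z of cup_mid in the frame of tray between 0.06 and 0.076 m and x of tub_mid in the frame of tray between -0.045 and 0.045 m and y of tub_mid in the frame of tray between -0.14 and 0.14 m and z of tub_mid in the frame of tray between 0.0575 and 0.0735 m), for 0.2 s.
At the end, for the whole second after the job is handed in: The tin stands upright on the floor of the caddy's empty compartment (within 15 mm of its middle across, 47 mm along); the jar, the cup and the tub each stand upright on the shelf within 15 mm of where they stood at the start; all are released and at rest (x of tin_mid in the frame of caddy_bay between -0.015 and 0.015 m and y of tin_mid in the frame of caddy_bay between -0.047 and 0.047 m and z of tin_mid in the frame of caddy_bay between 0.03 and 0.042 m and angle between each of tin_mid, jar_mid, cup_mid, tub_mid's own z axis and vertical below 0.1 rad and linear speed of each of tin, jar, cup, tub below 0.03 m/s and contact force between the fingers and tin below 0.3 N and distance of each of jar_mid, cup_mid, tub_mid from where it was at the start of the episode below 0.015 m and contact force between the fingers and jar below 0.3 N and contact force between the fingers and cup below 0.3 N and contact force between the fingers and tub below 0.3 N); the robot touches nothing.
It fails at once if the jar, the cup, the tub or the tin is tipped over (more than 35 degrees) (angle between any of jar_mid, cup_mid, tub_mid, tin_mid's own z axis and vertical above 0.61 rad).
It fails at once if the jar, the cup, the tub or the tin is dropped (falls freely faster than 0.6 m/s, about 20 mm) ((linear speed of jar above 0.6 m/s and contact force between the fingers and jar below 0.1 N) or (linear speed of cup above 0.6 m/s and contact force between the fingers and cup below 0.1 N) or (linear speed of tub above 0.6 m/s and contact force between the fingers and tub below 0.1 N) or (linear speed of tin above 0.6 m/s and contact force between the fingers and tin below 0.1 N)).
It fails at once if the glass jar is set down hard (over 60 N against the tray or the shelf) (contact force between jar and tray above 60 N or contact force between jar and shelf above 60 N).
It fails at once if the organiser or the bottle is pushed more than 25 mm or knocked over (distance of any of organiser, bottle_mid from where it was at the start of the episode above 0.025 m).
It also fails if it takes over 144 s, if anything falls off the work surface, if the arm or the gripper's body presses on something with over 40 N, if the wrist force passes 120 N, or if a joint passes its speed limit or range.

ROBOT

A 6-joint arm with a two-finger parallel gripper is mounted at the origin on the work surface. World frame = base frame: x ahead of the robot, y to its left, z up, the work surface at z = 0. Lengths are in m, angles in degrees, forces in N, time in s.
With the tool pointing down it reaches from about 0.4 to 0.825 m from the base axis. Payload 7 kg.
Tool frame: the origin (TCP) lies at the very end of the fingers, on their centre line; the grasp point (between the pads) lies tcp_to_grasp behind it (tcp_to_grasp is the distance from the TCP to the grasp point, in m); x points along the fingers, y is the direction in which the jaws open and shut, and the axes are right-handed (so a half turn about x gives the same grasp; the last joint's range is limited). The gripper opens to 88 mm and grips with 3 to 60 N. Pads are 19 mm wide; open, the fingers measure 130 mm over their backs; the gripper's body (78 mm by 193 mm) begins 47 mm behind the grasp point.
Start: joints at [-58.092, 20.546, 0.682, 0, -70.136, -16.507], TCP at [0.179, -0.651, 0.227] pointing down, gripper open.
Joint ranges: [-176.03, 176.03], [-82.01, 121.73], [-58.28, 71.71], [-173.87, 95.51], [-174.79, -0.11], [-173.66, 173.66]. Speed limits (degrees/s): [136.94, 136.94, 172.46, 180, 180, 180].

INTERFACE

Orientations are given as [roll, pitch, yaw] about the fixed x, y, z axes, in that order (R = Rz(yaw) Ry(pitch) Rx(roll)).
In Python, from plant import * gives the robot as it stands. The module is installed in compiled form; this text tells all that it offers.
- The arm moves only by the shell command python3 -m pendant 'ROWS'. ROWS is JSON, a list of rows, each an object with "claw": the finger opening in mm, from 0 to 87.6; "linear": the shift along the tool's x, y, z in mm, a list of three; "twist": the turn about the tool's x in rad. In form: [{"claw": claw, "linear": [tx, ty, tz], "twist": twist}, ...]. A call has exactly 10 rows; each row shifts and turns the commanded pose from where the row before left it, along the tool's axes as they then stand; what a row does not reach is not made up. A row lasts 1/12 s, in which the tool goes at most 41.7 mm and 7.16 degrees, less where a joint would pass 70% of its speed; a pose out of reach is approached as far as the arm can. A call with a gripper value outside its range is refused whole. The fingers move at their own pace and stop on an object; the grip force is fixed at half the most. Time passes only in rows, so rows that do not move let the fingers close, or fill a call up. It gives the time, the measured TCP pose, the force and the opening at its end, in the units of the state.
- get_obs(): the state, without advancing time (a new reading comes with each control period).
- snapshot(name): name is "scene" or "top"; returns (picture, depth): 420x560x3 uint8, red, green, blue; 420x560 float32, m along the optical axis (not along the pixel's ray), 0 where there is no reading.
- camera_params(name): a dict with "fx", "fy", "cx", "cy" (pixels), "k1" (the pictures are not rectified: a ray, as slopes to the right and down, at radius r is drawn at 1 + k1 r^2 times it, then the intrinsics apply), "rvec" (rotation vector, rad) and "tvec" (3), from world to camera coordinates, as OpenCV has them. Camera axes: x right, y down, z forward; pixel columns grow to the right and rows downward; lengths in m; the calibration is good to about 2 mm. A picture is of the moment at which its call begins. camera_params takes no time and is no camera call.
- close_job(): hands the job in, once; it reports no verdict.
Trained networks look in the newest picture that a camera, given by its name, has taken for a name from the list of things; names that differ only in an ending like _2 or _b are one class to them, and where a whole thing is asked for, a point or a joint stands for the part that bears it (a point fixed in the world has none). Each returns a list of dicts, best first, with "confidence" (0 to 1); they miss things now and then, are a little off and sometimes report something else, mostly with a low value. They report only what shows in the picture. A call takes as long as a camera call. They do not tell look-alikes from the thing itself.
- boxes_of(camera, target): "xy" ([column, row] in pixels, amid what is visible of it).
The state is a dict: "clock": time; "joint_pos": joint angles; "qvel": joint speeds; "tau": joint torques, N m; "tool_pos": TCP position; "orientation": TCP orientation; "force": force on the tool from outside, world axes, zero at the start; "moment": the same for the moment, N m; "opening": finger opening in m.
Only numpy, scipy, OpenCV 4.12 (cv2) and the standard library are available. Lean on these libraries where they do the work, as an engineer would, in place of code of your own. Each camera call takes 0.05 s, during which the arm holds its last target. There are 200 camera calls.

## Working session

There is one attempt and no reset: what is moved stays moved. The work goes in short steps, Python scripts to look and compute and a shell command to move; the robot and the scene stay as the last step left them, time stands still between calls to the robot, and variables do not carry over. Pictures are saved under pics/ and viewed, about 12 in all and at most 16, crops included, and the job is handed in when it is done.

```bash
ls; mkdir -p pics; cat > h.py <<'E'
from plant import *
import numpy as np, cv2
def cam(n):
    p=camera_params(n); R,_=cv2.Rodrigues(np.array(p["rvec"],float)); return p,R,np.array(p["tvec"],float).ravel()
def cloud(n,depth):
    p,R,t=cam(n); h,w=depth.shape
    u,v=np.meshgrid(np.arange(w),np.arange(h))
    xd=(u-p["cx"])/p["fx"]; yd=(v-p["cy"])/p["fy"]; x,y=xd.copy(),yd.copy()
    for _ in range(8):
        s=1+p["k1"]*(x*x+y*y); x,y=xd/s,yd/s
    P=np.stack([x*depth,y*depth,depth],-1)
    W=(P-t)@R; W[depth<=0]=np.nan
    return W
def proj(n,X):
    p,R,t=cam(n); c=R@np.array(X,float)+t; x,y=c[:2]/c[2]; s=1+p["k1"]*(x*x+y*y)
    return p["fx"]*x*s+p["cx"],p["fy"]*y*s+p["cy"]
E
python3 - <<'E'
from h import *
print(get_obs())
for n in("scene","top"):
    im,d=snapshot(n); cv2.imwrite(f"pics/{n}0.png",im[:,:,::-1]); np.savez(f"{n}0.npz",im=im,d=d); W=cloud(n,d)
    p,R,t=cam(n); print(n,-R.T@t)
    for k in("tin_mid","jar_mid","cup_mid","tub_mid","tray","caddy_bay","shelf","organiser","bottle_mid"):
        for b in boxes_of(n,k)[:4]:
            u,v=map(int,b["xy"]); print(k,b["xy"],round(b["confidence"],2),W[v,u].round(3))
E
```

```text
pics
{'clock': 0.0, 'joint_pos': array([-5.80950781e+01,  2.05896957e+01,  6.32939643e-01, -2.04338475e-02,
       -7.01350793e+01, -1.65054537e+01]), 'qvel': array([-0.00495841,  0.00259464,  0.06850988, -0.01087627,  0.01960164,
        0.01450834]), 'tau': array([-5.86418191e-04, -5.82717741e+01,  2.93056029e+01,  6.99729234e+00,
        6.87827225e-03, -1.08739914e-04]), 'tool_pos': array([ 0.179071  , -0.65030074,  0.22563499]), 'orientation': array([ 94.69279653,  89.90617655, 110.08530584]), 'force': array([ 0.01904233,  0.60870371, -0.26867866]), 'moment': array([ 0.01864502,  0.02621063, -0.07125518]), 'opening': 0.08774098456598724}
scene [1.23602489 0.39133849 1.22830532]
tin_mid [215.5, 270.4] 0.58 [ 0.716 -0.049  0.142]
tin_mid [254.0, 259.8] 0.39 [0.673 0.047 0.199]
jar_mid [228.2, 245.0] 0.96 [ 0.661 -0.035  0.193]
cup_mid [197.3, 235.5] 0.81 [ 0.673 -0.12   0.202]
tub_mid [365.0, 204.7] 0.71 [0.288 0.222 0.078]
tub_mid [236.7, 312.3] 0.67 [0.792 0.053 0.125]
tub_mid [297.6, 223.2] 0.65 [0.457 0.07  0.1  ]
tub_mid [254.3, 258.0] 0.62 [0.67  0.045 0.196]
tray [210.3, 20
[... 312 characters left out ...]
0.192 0.122]
bottle_mid [139.7, 216.1] 0.61 [ 0.685 -0.298  0.198]
top [0.15043997 0.03843943 1.64871412]
tin_mid [305.9, 128.2] 0.6 [ 0.714 -0.047  0.134]
jar_mid [317.9, 119.5] 0.64 [ 0.746 -0.085  0.121]
jar_mid [311.7, 151.3] 0.61 [ 0.617 -0.058  0.212]
cup_mid [338.7, 150.2] 0.87 [ 0.665 -0.149  0.072]
tub_mid [271.1, 227.8] 0.75 [0.426 0.057 0.102]
tub_mid [280.7, 150.3] 0.69 [0.629 0.028 0.19 ]
tray [374.9, 227.2] 0.71 [ 0.439 -0.259 -0.002]
caddy_bay [211.4, 230.2] 0.88 [0.433 0.239 0.026]
shelf [317.0, 117.8] 0.67 [ 0.75  -0.084  0.127]
shelf [211.1, 229.7] 0.2 [0.432 0.237 0.048]
organiser [224.2, 148.2] 0.93 [0.661 0.192 0.119]
bottle_mid [399.6, 143.4] 0.77 [ 0.633 -0.3    0.225]
```

```bash
python3 - <<'E'
from h import *
a=cv2.imread("pics/scene0.png")[160:340,80:400]; cv2.imwrite("pics/a.png",cv2.resize(a,None,fx=2.5,fy=2.5,interpolation=3))
b=cv2.imread("pics/top0.png")[80:300,150:450]; cv2.imwrite("pics/b.png",cv2.resize(b,None,fx=2.6,fy=2.6,interpolation=3))
E
```

```text
(no output)
```

View pics/a.png

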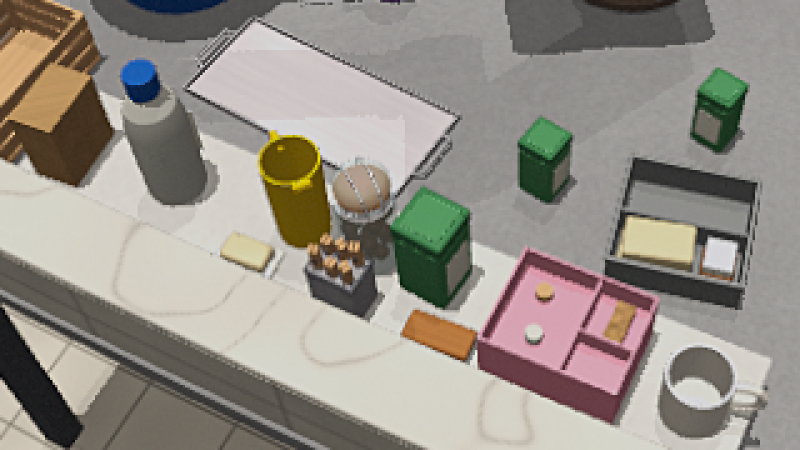

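View pics/b.png

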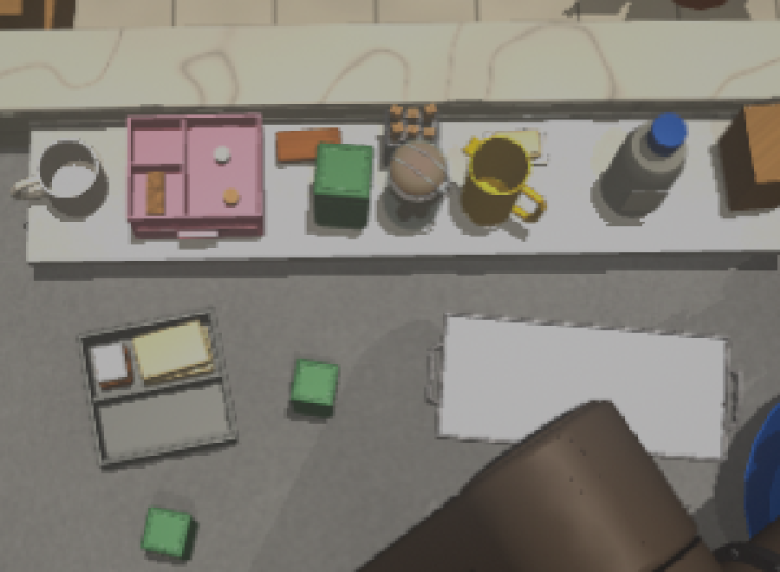

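The pictures show: yellow cup at scene ~(197,236), jar at ~(225,238), large green tub at (254,258) on the shelf (top z 0.196 = 70+125 mm). The other two green tubs, at (298,223) and (365,205), have tops at only 0.10 and 0.08, so the one on the shelf is the one meant. The only purple thing is a bit off at the top edge. Tin at (215,270), tray on the right, caddy on the left with its empty half nearer the robot.

```bash
python3 - <<'E'
from h import *
from scipy.optimize import least_squares
try: print("t2g",tcp_to_grasp)
except Exception as e: print(e)
C=[];K=[]
for n in("scene","top"):
    z=np.load(n+"0.npz"); W=cloud(n,z["d"]); C.append(W.reshape(-1,3)); K.append(cv2.cvtColor(z["im"],cv2.COLOR_RGB2HSV).reshape(-1,3))
def sel(i,lo,hi,hsv=None):
    m=np.all((C[i]>lo)&(C[i]<hi),1)
    if hsv is not None: m&=np.all((K[i]>=hsv[0])&(K[i]<=hsv[1]),1)
    return C[i][m]
def rect(P,s):
    r=cv2.minAreaRect((P[:,:2]*1000).astype(np.float32)); print(s,len(P),np.round(r[0],1),np.round(r[1],1),round(r[2],1),"z",np.median(P[:,2]).round(4))
def circ(P,s):
    f=lambda q:np.hypot(P[:,0]-q[0],P[:,1]-q[1])-q[2]
    r=least_squares(f,[*P[:,:2].mean(0),.034],loss="soft_l1",f_scale=.002); print(s,len(P),r.x.round(4))
for i in(0,1):
    print("cam",i)
    G=((40,80,30),(90,255,255))
    rect(sel(i,(.55,-.02,.185),(.75,.12,.205),G),"tub top")
    rect(sel(i,(.55,-.02,.08),(.75,.12,.205),G),"tub all")
    Y=((18,120,50),(35,255,255))
    circ(sel(i,(.55,-.2,.195),(.75,-.06,.206),Y),"cup rim")
    rect(sel(i,(.55,-.22,.10),(.75,-.06,.206),Y),"cup all")
    h=sel(i,(.5,-.25,.1),(.75,-.06,.18),Y); print("handle tip", h[np.argmin(h[:,0]+h[:,1])] if len(h) else None)
    rect(sel(i,(.68,-.1,.135),(.76,0,.150)),"tin top")
    rect(sel(i,(.68,-.1,.09),(.76,0,.150)),"tin all")
    rect(sel(i,(.60,-.1,.17),(.70,0,.23),((0,0,0),(179,255,255))),"jar up")
    rect(sel(i,(.3,-.5,-.003),(.56,-.06,.008),((0,0,150),(179,40,255))),"tray")
    rect(sel(i,(.3,.1,.048),(.6,.36,.055)),"caddy rim")
    S=sel(i,(.5,-.5,.065),(.78,.4,.075)); rect(S,"shelf top")
    F=[]
    for y in np.arange(-.4,.3,.02):
        q=S[abs(S[:,1]-y)<.01]
        if len(q)>5:F.append((y,q[:,0].min()))
    F=np.array(F); 
    if len(F)>5: print("front edge fit",np.polyfit(F[:,0],F[:,1],1).round(4))
    w=sel(i,(.6,-.5,.12),(.9,.4,.135)); F=np.array([(y,w[abs(w[:,1]-y)<.01][:,0].min()) for y in np.arange(-.4,.3,.02) if (abs(w[:,1]-y)<.01).sum()>3])
    if len(F)>5: print("wall top",np.polyfit(F[:,0],F[:,1],1).round(4), np.median(F[:,1]))
    circ(sel(i,(.6,-.37,.26),(.75,-.22,.29)),"bottle cap")
    rect(sel(i,(.55,.08,.13),(.8,.3,.16),((140,40,50),(179,255,255))),"organiser")
E
```

```text
t2g 0.0188
cam 0
tub top 527 [642.6  25.4] [61. 65.] 83.5 z 0.1962
tub all 975 [643.   25.6] [61.5 65.9] 83.5 z 0.1907
cup rim 129 [ 0.6442 -0.1434  0.0329]
cup all 876 [ 638.2 -146.1] [89.8 65.9] 21.8 z 0.1653
handle tip [ 0.62070012 -0.169629    0.17113172]
tin top 203 [707.9 -55.9] [42.7 65.6] 0.3 z 0.1433
tin all 635 [723.2 -50. ] [73.4 99.8] 0.1 z 0.1291
jar up 683 [656.  -42.7] [87.8 87.6] 2.0 z 0.2102
tray 3743 [ 420.6 -278.6] [434.8 241.1] 89.7 z 0.0035
caddy rim 651 [433.7 241.2] [159.4 161.1] 10.4 z 0.0523
shelf top 4217 [648.2 -54.3] [144.9 890.1] 0.0 z 0.0712
front edge fit [-0.028   0.6048]
wall top [-0.1437  0.6627] 0.6678095109222115
bottle cap 176 [ 0.6563 -0.3105  0.0149]
organiser 922 [664.2 189.5] [149.7 124.3] 90.0 z 0.1443
cam 1
tub top 311 [642.9  23. ] [56.  59.3] 83.4 z 0.1935
tub all 311 [642.9  23. ] [56.  59.3] 83.4 z 0.1935
cup rim 84 [ 0.6435 -0.1428  0.0329]
cup all 167 [ 634.  -146.7] [93.8 67.6] 22.7 z 0.1953
handle tip [ 0.60462346 -0.19563403  0.17116887]
tin top 123 [707.7 -54.2] [55.9 46.7] 87.5 z 0.1406
tin all 408 [722.5 -50.6] [74.3 98.5] 0.6 z 0.126
jar up 557 [653.8 -45.5] [90.5 91.9] 89.7 z 0.2099
tray 3466 [ 436.  -257.8] [333.4 146.2] 83.9 z 0.0014
caddy rim 638 [463.6 225.7] [236.5 244. ] 0.1 z 0.0512
shelf top 6227 [662.  -50.8] [170.7 897.8] 0.1 z 0.0689
front edge fit [3.000e-04 5.782e-01]
wall top [-0.0963  0.6427] 0.610887460597673
bottle cap 165 [ 0.655  -0.3135  0.014 ]
organiser 450 [665.4 188.4] [149.9 125. ] 89.9 z 0.1436
```

```bash
cat >> h.py <<'E'
from scipy.spatial.transform import Rotation as Ro
def plan(*tg):
    """tg: (x,y,z,jawyaw deg); prints twist then shift in post-twist tool axes, chained"""
    o=get_obs(); P=np.array(o["tool_pos"]); R=Ro.from_euler("xyz",o["orientation"],degrees=True).as_matrix()
    print("t",round(o["clock"],2),"P",P.round(4),"toolx",R[:,0].round(3),"jawyaw",np.degrees(np.arctan2(R[1,1],R[0,1])).round(1),"J6",o["joint_pos"][5].round(0),"open",round(o["opening"],4),"F",np.round(o["force"],1))
    for x,y,z,a in tg:
        cur=np.degrees(np.arctan2(R[1,1],R[0,1])); d=(cur-a+90)%180-90   # +twist about down = -yaw
        tw=np.radians(d); R=R@Ro.from_rotvec([tw,0,0]).as_matrix(); s=R.T@(np.array([x,y,z])-P)*1000; P=np.array([x,y,z])
        print("twist",tw.round(3),"shift",s.round(1),"jaw",R[:,1].round(2))
E
python3 -c "
from h import *
plan((.643,.025,.30,-6.5),(.643,.025,.151,-6.5))"
```

```text
t 1.0 P [ 0.1792 -0.6507  0.2265] toolx [-0.  0. -1.] jawyaw 105.4 J6 -17.0 open 0.0875 F [-0.3 -0.8 -0.3]
twist -1.189 shift [ -73.4 -384.3  723.9] jaw [-0.99  0.11  0.  ]
twist 0.0 shift [149.  -0.  -0.] jaw [-0.99  0.11  0.  ]
```

```bash
python3 -m pendant '[{"claw":87,"linear":[-8,0,0],"twist":-0.119},{"claw":87,"linear":[-8,0,0],"twist":-0.119},{"claw":87,"linear":[-8,0,0],"twist":-0.119},{"claw":87,"linear":[-8,0,0],"twist":-0.119},{"claw":87,"linear":[-8,0,0],"twist":-0.119},{"claw":87,"linear":[-8,0,0],"twist":-0.119},{"claw":87,"linear":[-8,0,0],"twist":-0.119},{"claw":87,"linear":[-8,0,0],"twist":-0.119},{"claw":87,"linear":[-8,0,0],"twist":-0.119},{"claw":87,"linear":[0,0,0],"twist":-0.119}]'
python3 -m pendant '[{"claw":87,"linear":[0,-19,36],"twist":0},{"claw":87,"linear":[0,-19,36],"twist":0},{"claw":87,"linear":[0,-19,36],"twist":0},{"claw":87,"linear":[0,-19,36],"twist":0},{"claw":87,"linear":[0,-19,36],"twist":0},{"claw":87,"linear":[0,-19,36],"twist":0},{"claw":87,"linear":[0,-19,36],"twist":0},{"claw":87,"linear":[0,-19,36],"twist":0},{"claw":87,"linear":[0,-19,36],"twist":0},{"claw":87,"linear":[0,-19,36],"twist":0}]'
python3 -c "
from h import *
plan((.643,.025,.30,-6.5),(.643,.025,.151,-6.5))
for n in ('top','scene'):
    im,d=snapshot(n); np.savez(n+'1.npz',im=im,d=d); cv2.imwrite('pics/'+n+'1.png',im[:,:,::-1])
    W=cloud(n,d).reshape(-1,3)
    K=cv2.cvtColor(im,cv2.COLOR_RGB2HSV).reshape(-1,3)
    m=np.all((W>(.3,-.5,-.004))&(W<(.56,-.06,.008)),1)&(K[:,2]>150)&(K[:,1]<40)
    q=W[m]; print('tray',len(q),cv2.minAreaRect((q[:,:2]*1000).astype(np.float32)))
    m=np.all((W>(.3,.1,.046))&(W<(.56,.36,.057)),1); q=W[m]; print('caddy',len(q),cv2.minAreaRect((q[:,:2]*1000).astype(np.float32)))
"
```

```text
clock: 1.83
tool_pos: [0.1794, -0.6514, 0.3006]
orientation: [-155.9, 89.8, -72.0]
force: [0.4, 0.3, 0.3]
opening: 0.087
clock: 2.67
tool_pos: [0.4089, -0.3124, 0.299]
orientation: [-100.4, 89.9, -16.8]
force: [1.2, -0.7, 0.2]
opening: 0.0868
t 2.67 P [ 0.4089 -0.3124  0.299 ] toolx [ 0.001 -0.    -1.   ] jawyaw 173.6 J6 9.0 open 0.0868 F [ 1.2 -0.7  0.2]
twist 0.001 shift [  -0.9 -194.4  361.7] jaw [-0.99  0.11 -0.  ]
twist -0.0 shift [1.49e+02 1.00e-01 0.00e+00] jaw [-0.99  0.11 -0.  ]
tray 833 ((436.486083984375, -257.3370666503906), (329.7160339355469, 146.9058074951172), 83.97886657714844)
caddy 823 ((434.147705078125, 239.95242309570312), (157.08026123046875, 162.838623046875), 10.571682929992676)
tray 2906 ((420.4859619140625, -281.7201843261719), (241.78900146484375, 436.9577331542969), 0.6249369382858276)
caddy 940 ((434.4350280761719, 241.61610412597656), (161.93179321289062, 161.37887573242188), 10.695709228515625)
```

```bash
python3 -m pendant '[{"claw":87,"linear":[0,-19.4,36.2],"twist":0},{"claw":87,"linear":[0,-19.4,36.2],"twist":0},{"claw":87,"linear":[0,-19.4,36.2],"twist":0},{"claw":87,"linear":[0,-19.4,36.2],"twist":0},{"claw":87,"linear":[0,-19.4,36.2],"twist":0},{"claw":87,"linear":[0,-19.4,36.2],"twist":0},{"claw":87,"linear":[0,-19.4,36.2],"twist":0},{"claw":87,"linear":[0,-19.4,36.2],"twist":0},{"claw":87,"linear":[0,-19.4,36.2],"twist":0},{"claw":87,"linear":[0,-19.4,36.2],"twist":0}]'
python3 -m pendant '[{"claw":87,"linear":[15,0,0],"twist":0},{"claw":87,"linear":[15,0,0],"twist":0},{"claw":87,"linear":[15,0,0],"twist":0},{"claw":87,"linear":[15,0,0],"twist":0},{"claw":87,"linear":[15,0,0],"twist":0},{"claw":87,"linear":[0,0,0],"twist":0},{"claw":87,"linear":[0,0,0],"twist":0},{"claw":87,"linear":[0,0,0],"twist":0},{"claw":87,"linear":[0,0,0],"twist":0},{"claw":87,"linear":[0,0,0],"twist":0}]'
python3 -c "
from h import *
plan((.643,.025,.151,-6.5))
im,d=snapshot('scene'); cv2.imwrite('pics/c.png',cv2.resize(im[150:350,120:390,::-1],None,fx=2.8,fy=2.8,interpolation=3))"
```

```text
clock: 3.6
tool_pos: [0.6424, 0.0253, 0.2987]
orientation: [-83.3, 90.0, 0.3]
force: [0.7, -1.2, 0.3]
opening: 0.0868
clock: 4.43
tool_pos: [0.642, 0.0238, 0.2248]
orientation: [-69.8, 89.9, 13.8]
force: [-0.1, -0.2, -0.8]
opening: 0.087
t 4.43 P [0.642  0.0238 0.2248] toolx [ 0.002  0.    -1.   ] jawyaw 173.6 J6 -26.0 open 0.087 F [-0.1 -0.2 -0.8]
twist 0.001 shift [73.8 -0.7  1.3] jaw [-0.99  0.11 -0.  ]
```

View pics/c.png

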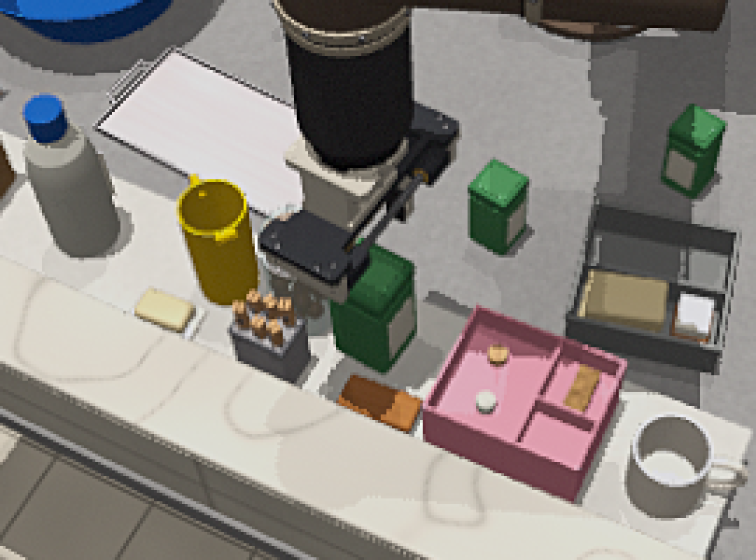

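The gripper (crop ~(340,250)) sits astride the tub (~(375,300)), with the jar and tin clear. I'll go down and grip.

```bash
python3 -m pendant '[{"claw":87,"linear":[10,0,0.2],"twist":0},{"claw":87,"linear":[10,0,0.2],"twist":0},{"claw":87,"linear":[10,0,0.2],"twist":0},{"claw":87,"linear":[10,0,0.2],"twist":0},{"claw":87,"linear":[10,0,0.2],"twist":0},{"claw":87,"linear":[10,0,0],"twist":0},{"claw":87,"linear":[10,0,0],"twist":0},{"claw":87,"linear":[4,0,0],"twist":0},{"claw":40,"linear":[0,0,0],"twist":0},{"claw":40,"linear":[0,0,0],"twist":0}]'
python3 -m pendant '[{"claw":40,"linear":[0,0,0],"twist":0},{"claw":40,"linear":[0,0,0],"twist":0},{"claw":40,"linear":[0,0,0],"twist":0},{"claw":40,"linear":[0,0,0],"twist":0},{"claw":40,"linear":[0,0,0],"twist":0},{"claw":40,"linear":[0,0,0],"twist":0},{"claw":40,"linear":[0,0,0],"twist":0},{"claw":40,"linear":[-3,0,0],"twist":0},{"claw":40,"linear":[-3,0,0],"twist":0},{"claw":40,"linear":[-4,0,0],"twist":0}]'
python3 -c "
from h import *
plan((.643,.025,.30,-6.5),(.447,-.159,.25,-6.1),(.447,-.159,.0865,-6.1))"
```

```text
clock: 5.32
tool_pos: [0.6417, 0.0248, 0.1494]
orientation: [143.9, 90.0, -132.5]
force: [0.5, 0.2, -0.2]
opening: 0.0787
clock: 6.15
tool_pos: [0.6409, 0.0247, 0.1588]
orientation: [103.3, 89.9, -173.2]
force: [-0.0, -0.6, -2.5]
opening: 0.0619
t 6.15 P [0.6409 0.0247 0.1588] toolx [-0.002 -0.    -1.   ] jawyaw 173.6 J6 -26.0 open 0.0619 F [-0.  -0.6 -2.5]
twist 0.001 shift [-141.2   -1.8    0.5] jaw [-0.99  0.11  0.  ]
twist -0.007 shift [  50.5  175.2 -203.8] jaw [-0.99  0.11  0.  ]
twist 0.0 shift [ 1.635e+02 -3.000e-01  1.000e-01] jaw [-0.99  0.11  0.  ]
```

```bash
python3 -m pendant '[{"claw":40,"linear":[-8,0,0],"twist":0},{"claw":40,"linear":[-14,0,0],"twist":0},{"claw":40,"linear":[-14,0,0],"twist":0},{"claw":40,"linear":[-10,8,0],"twist":0},{"claw":40,"linear":[0,16,0],"twist":0},{"claw":40,"linear":[0,24,0],"twist":0},{"claw":40,"linear":[0,24,0],"twist":0},{"claw":40,"linear":[0,24,-10],"twist":0},{"claw":40,"linear":[0,18,-20],"twist":0},{"claw":40,"linear":[0,12,-24],"twist":0}]'
python3 -m pendant '[{"claw":40,"linear":[0,10,-24],"twist":0},{"claw":40,"linear":[0,10,-24],"twist":0},{"claw":40,"linear":[0,10,-24],"twist":0},{"claw":40,"linear":[0,10,-24],"twist":0},{"claw":40,"linear":[0,5,-24],"twist":0},{"claw":40,"linear":[0,0,-14],"twist":0},{"claw":40,"linear":[0,0,-8],"twist":0},{"claw":40,"linear":[0,0,0],"twist":0},{"claw":40,"linear":[0,0,0],"twist":0},{"claw":40,"linear":[0,0,0],"twist":0}]'
python3 -c "
from h import *
plan((.447,-.159,.10,-6.1),(.447,-.159,.083,-6.1))"
```

```text
clock: 6.98
tool_pos: [0.5081, -0.0145, 0.206]
orientation: [-8.2, 90.0, 75.5]
force: [0.2, -1.1, -3.7]
opening: 0.062
clock: 7.82
tool_pos: [0.4499, -0.1504, 0.2056]
orientation: [-35.2, 90.0, 48.4]
force: [0.9, 0.1, -3.2]
opening: 0.0614
t 7.82 P [ 0.4499 -0.1504  0.2056] toolx [ 0.  0. -1.] jawyaw 173.6 J6 -12.0 open 0.0614 F [ 0.9  0.1 -3.2]
twist -0.005 shift [105.6   2.   -8.9] jaw [-0.99  0.11 -0.  ]
twist -0.0 shift [17.  0. -0.] jaw [-0.99  0.11 -0.  ]
```

```bash
python3 -m pendant '[{"claw":40,"linear":[10,1,-3],"twist":0},{"claw":40,"linear":[13,1,-3],"twist":0},{"claw":40,"linear":[13,0,-3],"twist":0},{"claw":40,"linear":[13,0,0],"twist":0},{"claw":40,"linear":[13,0,0],"twist":0},{"claw":40,"linear":[13,0,0],"twist":0},{"claw":40,"linear":[13,0,0],"twist":0},{"claw":40,"linear":[12,0,0],"twist":0},{"claw":40,"linear":[8,0,0],"twist":0},{"claw":40,"linear":[4,0,0],"twist":0}]'
python3 -m pendant '[{"claw":40,"linear":[2.5,0,0],"twist":0},{"claw":40,"linear":[2.5,0,0],"twist":0},{"claw":40,"linear":[2.5,0,0],"twist":0},{"claw":40,"linear":[2.5,0,0],"twist":0},{"claw":40,"linear":[0,0,0],"twist":0},{"claw":40,"linear":[0,0,0],"twist":0},{"claw":70,"linear":[0,0,0],"twist":0},{"claw":80,"linear":[0,0,0],"twist":0},{"claw":80,"linear":[0,0,0],"twist":0},{"claw":80,"linear":[0,0,0],"twist":0}]'
python3 -c "
from h import *
plan((.447,-.159,.25,-6.1),(.644,-.145,.30,-6.5),(.644,-.145,.151,-6.5))"
```

```text
clock: 8.65
tool_pos: [0.446, -0.1592, 0.092]
orientation: [95.3, 89.9, 178.9]
force: [-0.4, 0.5, -2.3]
opening: 0.0617
clock: 9.48
tool_pos: [0.4472, -0.1596, 0.0839]
orientation: [-88.4, 90.0, -4.8]
force: [-0.0, -0.3, 0.0]
opening: 0.0786
t 9.48 P [ 0.4472 -0.1596  0.0839] toolx [ 0.001 -0.    -1.   ] jawyaw 173.6 J6 -11.0 open 0.0786 F [-0.  -0.3  0. ]
twist -0.005 shift [-1.661e+02  1.000e-01  6.000e-01] jaw [-0.99  0.11 -0.  ]
twist 0.007 shift [ -49.8 -194.2   36.2] jaw [-0.99  0.11 -0.  ]
twist -0.0 shift [ 1.49e+02  1.00e-01 -0.00e+00] jaw [-0.99  0.11 -0.  ]
```

```bash
python3 -m pendant '[{"claw":87,"linear":[-12,0,0],"twist":0},{"claw":87,"linear":[-25,0,0],"twist":0},{"claw":87,"linear":[-30,0,0],"twist":0},{"claw":87,"linear":[-30,0,0],"twist":0},{"claw":87,"linear":[-28,-15,2],"twist":0},{"claw":87,"linear":[-27,-25,6],"twist":0},{"claw":87,"linear":[-20,-30,6],"twist":0},{"claw":87,"linear":[-20,-30,6],"twist":0},{"claw":87,"linear":[-12,-30,6],"twist":0},{"claw":87,"linear":[0,-30,6],"twist":0}]'
python3 -m pendant '[{"claw":87,"linear":[0,-22,5],"twist":0},{"claw":87,"linear":[0,-12,2],"twist":0},{"claw":87,"linear":[0,0,0],"twist":0},{"claw":87,"linear":[14,0,0],"twist":0},{"claw":87,"linear":[14,0,0],"twist":0},{"claw":87,"linear":[14,0,0],"twist":0},{"claw":87,"linear":[10,0,0],"twist":0},{"claw":87,"linear":[5,0,0],"twist":0},{"claw":87,"linear":[0,0,0],"twist":0},{"claw":87,"linear":[0,0,0],"twist":0}]'
python3 -c "
from h import *
plan((.644,-.143,.151,-6.5))"
```

```text
clock: 10.32
tool_pos: [0.6121, -0.1459, 0.2915]
orientation: [-90.3, 89.7, -6.7]
force: [0.4, 0.3, 0.4]
opening: 0.0869
clock: 11.15
tool_pos: [0.644, -0.1427, 0.2311]
orientation: [-123.7, 90.0, -40.1]
force: [0.2, -0.1, 0.8]
opening: 0.0876
t 11.15 P [ 0.644  -0.1427  0.2311] toolx [ 0. -0. -1.] jawyaw 173.6 J6 -11.0 open 0.0876 F [ 0.2 -0.1  0.8]
twist 0.001 shift [80.1 -0.  -0.3] jaw [-0.99  0.11 -0.  ]
```

```bash
python3 -m pendant '[{"claw":87,"linear":[10,0,0],"twist":0},{"claw":87,"linear":[12,0,0],"twist":0},{"claw":87,"linear":[12,0,0],"twist":0},{"claw":87,"linear":[12,0,0],"twist":0},{"claw":87,"linear":[12,0,0],"twist":0},{"claw":87,"linear":[12,0,0],"twist":0},{"claw":87,"linear":[7,0,0],"twist":0},{"claw":87,"linear":[3,0,0],"twist":0},{"claw":87,"linear":[0,0,0],"twist":0},{"claw":50,"linear":[0,0,0],"twist":0}]'
python3 -m pendant '[{"claw":50,"linear":[0,0,0],"twist":0},{"claw":50,"linear":[0,0,0],"twist":0},{"claw":50,"linear":[0,0,0],"twist":0},{"claw":50,"linear":[0,0,0],"twist":0},{"claw":50,"linear":[0,0,0],"twist":0},{"claw":50,"linear":[0,0,0],"twist":0},{"claw":50,"linear":[0,0,0],"twist":0},{"claw":50,"linear":[-3,0,0],"twist":0},{"claw":50,"linear":[-3,0,0],"twist":0},{"claw":50,"linear":[-4,0,0],"twist":0}]'
python3 -c "
from h import *
plan((.644,-.143,.20,-6.5),(.5,-.15,.20,-6.5),(.425,-.357,.20,-6.1),(.425,-.357,.085,-6.1))"
```

```text
clock: 11.98
tool_pos: [0.6442, -0.1426, 0.1508]
orientation: [-127.9, 90.0, -44.3]
force: [-0.2, -1.1, 0.0]
opening: 0.0836
clock: 12.82
tool_pos: [0.6437, -0.1424, 0.1601]
orientation: [81.6, 89.9, 165.2]
force: [-0.6, 0.3, -2.0]
opening: 0.0678
t 12.82 P [ 0.6437 -0.1424  0.1601] toolx [-0.001  0.    -1.   ] jawyaw 173.6 J6 -11.0 open 0.0678 F [-0.6  0.3 -2. ]
twist 0.001 shift [-39.9  -0.3  -0.5] jaw [-0.99  0.11  0.  ]
twist -0.0 shift [ 1.000e-01  1.423e+02 -2.330e+01] jaw [-0.99  0.11  0.  ]
twist -0.007 shift [   0.    52.6 -213.8] jaw [-0.99  0.11  0.  ]
twist 0.0 shift [ 1.15e+02 -1.00e-01 -0.00e+00] jaw [-0.99  0.11  0.  ]
```

```bash
python3 -m pendant '[{"claw":50,"linear":[-12,0,0],"twist":0},{"claw":50,"linear":[-16,0,0],"twist":0},{"claw":50,"linear":[-16,10,0],"twist":0},{"claw":50,"linear":[-16,20,0],"twist":0},{"claw":50,"linear":[0,26,-2],"twist":0},{"claw":50,"linear":[0,26,-4],"twist":0},{"claw":50,"linear":[0,20,-14],"twist":0},{"claw":50,"linear":[0,12,-24],"twist":0},{"claw":50,"linear":[0,10,-28],"twist":0},{"claw":50,"linear":[0,10,-28],"twist":0}]'
python3 -m pendant '[{"claw":50,"linear":[0,10,-28],"twist":0},{"claw":50,"linear":[0,10,-28],"twist":0},{"claw":50,"linear":[0,10,-28],"twist":0},{"claw":50,"linear":[0,10,-28],"twist":0},{"claw":50,"linear":[0,10,-15],"twist":0},{"claw":50,"linear":[0,8,-8],"twist":0},{"claw":50,"linear":[0,3,-2],"twist":0},{"claw":50,"linear":[6,0,0],"twist":0},{"claw":50,"linear":[10,0,0],"twist":0},{"claw":50,"linear":[10,0,0],"twist":0}]'
python3 -c "
from h import *
plan((.425,-.357,.0845,-6.1))"
```

```text
clock: 13.65
tool_pos: [0.4991, -0.2274, 0.222]
orientation: [-91.3, 89.9, -7.6]
force: [0.8, -0.5, -1.8]
opening: 0.068
clock: 14.48
tool_pos: [0.4242, -0.3555, 0.1939]
orientation: [-79.4, 90.0, 4.2]
force: [-0.3, 0.6, -1.4]
opening: 0.0672
t 14.48 P [ 0.4242 -0.3555  0.1939] toolx [ 0.001  0.    -1.   ] jawyaw 173.6 J6 13.0 open 0.0672 F [-0.3  0.6 -1.4]
twist -0.005 shift [109.4  -0.8  -1.4] jaw [-0.99  0.11 -0.  ]
```

```bash
python3 -m pendant '[{"claw":50,"linear":[12,0,0],"twist":0},{"claw":50,"linear":[13,0,0],"twist":0},{"claw":50,"linear":[13,0,0],"twist":0},{"claw":50,"linear":[13,0,0],"twist":0},{"claw":50,"linear":[13,0,0],"twist":0},{"claw":50,"linear":[13,0,0],"twist":0},{"claw":50,"linear":[10,0,0],"twist":0},{"claw":50,"linear":[7,0,0],"twist":0},{"claw":50,"linear":[4,0,0],"twist":0},{"claw":50,"linear":[2.5,0,0],"twist":0}]'
python3 -m pendant '[{"claw":50,"linear":[2.5,0,0],"twist":0},{"claw":50,"linear":[2.5,0,0],"twist":0},{"claw":50,"linear":[2.5,0,0],"twist":0},{"claw":50,"linear":[1.5,0,0],"twist":0},{"claw":50,"linear":[0,0,0],"twist":0},{"claw":50,"linear":[0,0,0],"twist":0},{"claw":75,"linear":[0,0,0],"twist":0},{"claw":84,"linear":[0,0,0],"twist":0},{"claw":84,"linear":[0,0,0],"twist":0},{"claw":84,"linear":[0,0,0],"twist":0}]'
python3 -m pendant '[{"claw":87,"linear":[-12,0,0],"twist":0},{"claw":87,"linear":[-25,0,0],"twist":0},{"claw":87,"linear":[-30,0,0],"twist":0},{"claw":87,"linear":[-30,0,0],"twist":0},{"claw":87,"linear":[-30,0,0],"twist":0},{"claw":87,"linear":[-30,0,0],"twist":0},{"claw":87,"linear":[-30,0,0],"twist":0},{"claw":87,"linear":[-14,0,0],"twist":0},{"claw":87,"linear":[0,0,0],"twist":0},{"claw":87,"linear":[0,0,0],"twist":0}]'
python3 - <<'E'
from h import *
plan((.644,-.06,.29,90),(.644,-.06,.159,90))
ims=[]
for n in ('scene','top'):
    im,d=snapshot(n); np.savez(n+'2.npz',im=im,d=d); W=cloud(n,d).reshape(-1,3)
    print(n,boxes_of(n,'jar_mid'),boxes_of(n,'tin_mid'))
    for q in ((.644,-.06,.07),(.644,-.06,.22),(.712,-.055,.142)): print(np.round(proj(n,q)))
    u,v=map(int,proj(n,(.644,-.06,.15))); c=im[v-45:v+45,u-60:u+60,::-1]
    ims.append(cv2.resize(c,None,fx=6,fy=6,interpolation=3)[:290*2,:])
    m=np.all((W>(.62,-.12,.205))&(W<(.68,0,.24)),1); print('lid',m.sum(),W[m].mean(0).round(4),W[m].min(0).round(3),W[m].max(0).round(3))
cv2.imwrite('pics/d.png',cv2.resize(np.hstack(ims),(800,300)))
E
```

```text
clock: 15.32
tool_pos: [0.4237, -0.3559, 0.0934]
orientation: [78.8, 90.0, 162.4]
force: [0.3, 0.6, -1.1]
opening: 0.0676
clock: 16.15
tool_pos: [0.4239, -0.3564, 0.0854]
orientation: [-112.2, 90.0, -28.6]
force: [0.4, -0.4, 0.1]
opening: 0.083
clock: 16.98
tool_pos: [0.4239, -0.3562, 0.2869]
orientation: [-98.3, 89.9, -14.7]
force: [-0.4, -0.2, -0.3]
opening: 0.0874
t 16.98 P [ 0.4239 -0.3562  0.2869] toolx [ 0.002 -0.001 -1.   ] jawyaw 173.6 J6 13.0 open 0.0874 F [-0.4 -0.2 -0.3]
twist 1.459 shift [ -2.8 296.2 220.1] jaw [ 0.  1. -0.]
twist -0.0 shift [ 1.31e+02  1.00e-01 -3.00e-01] jaw [ 0.  1. -0.]
scene [{'xy': [229.6, 243.5], 'confidence': 0.91}] [{'xy': [215.7, 271.6], 'confidence': 0.62}, {'xy': [236.7, 306.8], 'confidence': 0.45}]
[227. 262.]
[222. 231.]
[214. 268.]
lid 373 [ 0.6482 -0.0525  0.217 ] [ 0.621 -0.086  0.205] [ 0.673 -0.025  0.227]
top [{'xy': [312.9, 151.6], 'confidence': 0.62}] [{'xy': [305.4, 124.8], 'confidence': 0.55}]
[309. 157.]
[312. 141.]
[308. 128.]
lid 297 [ 0.6423 -0.0572  0.215 ] [ 0.62  -0.087  0.205] [ 0.672 -0.028  0.226]
```

View pics/d.png

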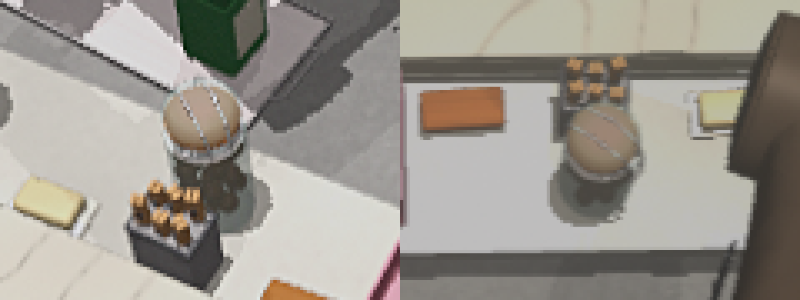

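```bash
python3 -m pendant '[{"claw":87,"linear":[0,-18.5,32],"twist":0},{"claw":87,"linear":[0,-18.5,32],"twist":0},{"claw":87,"linear":[0,-18.5,32],"twist":0},{"claw":87,"linear":[0,-18.5,32],"twist":0},{"claw":87,"linear":[0,-18.5,32],"twist":0},{"claw":87,"linear":[0,-18.5,32],"twist":0},{"claw":87,"linear":[0,-18.5,32],"twist":0},{"claw":87,"linear":[0,-18.5,32],"twist":0},{"claw":87,"linear":[0,-18.5,32],"twist":0},{"claw":87,"linear":[0,-18.5,32],"twist":0}]'
python3 -m pendant '[{"claw":87,"linear":[0,0,0],"twist":0.12},{"claw":87,"linear":[0,0,0],"twist":0.12},{"claw":87,"linear":[0,0,0],"twist":0.12},{"claw":87,"linear":[0,0,0],"twist":0.12},{"claw":87,"linear":[0,0,0],"twist":0.12},{"claw":87,"linear":[0,0,0],"twist":0.12},{"claw":87,"linear":[0,0,0],"twist":0.12},{"claw":87,"linear":[0,0,0],"twist":0.12},{"claw":87,"linear":[0,0,0],"twist":0.12},{"claw":87,"linear":[0,0,0],"twist":0.12}]'
python3 -m pendant '[{"claw":87,"linear":[0,0,0],"twist":0.1},{"claw":87,"linear":[0,0,0],"twist":0.037},{"claw":87,"linear":[10,0,0],"twist":0},{"claw":87,"linear":[10,0,0],"twist":0},{"claw":87,"linear":[10,0,0],"twist":0},{"claw":87,"linear":[10,0,0],"twist":0},{"claw":87,"linear":[5,0,0],"twist":0},{"claw":87,"linear":[0,0,0],"twist":0},{"claw":87,"linear":[0,0,0],"twist":0},{"claw":87,"linear":[0,0,0],"twist":0}]'
python3 - <<'E'
from h import *
plan((.644,-.0585,.160,97))
ims=[]
for n in ('scene','top'):
    im,d=snapshot(n)
    u,v=map(int,proj(n,(.644,-.06,.15))); c=im[v-45:v+45,u-60:u+60,::-1]
    ims.append(cv2.resize(c,None,fx=3.3,fy=3.3,interpolation=3))
cv2.imwrite('pics/e.png',np.hstack(ims))
E
```

```text
clock: 18.12
tool_pos: [0.644, -0.0572, 0.2855]
orientation: [110.5, 89.9, -165.9]
force: [0.8, -0.5, -0.2]
opening: 0.0873
clock: 18.95
tool_pos: [0.6432, -0.0589, 0.2852]
orientation: [175.3, 89.9, -170.2]
force: [0.7, -0.1, -0.0]
opening: 0.0868
clock: 19.78
tool_pos: [0.6436, -0.0589, 0.2415]
orientation: [-19.4, 90.0, -12.4]
force: [-0.7, 0.6, 0.7]
opening: 0.0872
t 19.78 P [ 0.6436 -0.0589  0.2415] toolx [ 0.001 -0.    -1.   ] jawyaw 97.0 J6 -95.0 open 0.0872 F [-0.7  0.6  0.7]
twist -0.0 shift [81.5  0.4  0.4] jaw [-0.12  0.99 -0.  ]
```

View pics/e.png

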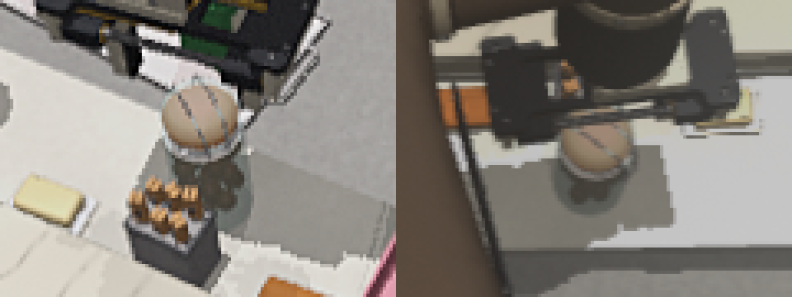

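The gripper is centred above the jar (lid at crop (200,115) and (597,150)); the offsets match the parallax. I'll go down now. The lever is at lower right, off the jaw line.

```bash
python3 -m pendant '[{"claw":87,"linear":[8,0,0],"twist":0},{"claw":87,"linear":[11,0,0],"twist":0},{"claw":87,"linear":[11,0,0],"twist":0},{"claw":87,"linear":[11,0,0],"twist":0},{"claw":87,"linear":[11,0,0],"twist":0},{"claw":87,"linear":[11,0,0],"twist":0},{"claw":87,"linear":[9,0,0],"twist":0},{"claw":87,"linear":[6,0,0],"twist":0},{"claw":87,"linear":[3,0,0],"twist":0},{"claw":87,"linear":[0,0,0],"twist":0}]'
python3 -m pendant '[{"claw":50,"linear":[0,0,0],"twist":0},{"claw":50,"linear":[0,0,0],"twist":0},{"claw":50,"linear":[0,0,0],"twist":0},{"claw":50,"linear":[0,0,0],"twist":0},{"claw":50,"linear":[0,0,0],"twist":0},{"claw":50,"linear":[0,0,0],"twist":0},{"claw":50,"linear":[0,0,0],"twist":0},{"claw":50,"linear":[0,0,0],"twist":0},{"claw":50,"linear":[0,0,0],"twist":0},{"claw":50,"linear":[0,0,0],"twist":0}]'
python3 -c "
from h import *
plan((.436,-.2575,.25,-6.1))"
```

```text
clock: 20.72
tool_pos: [0.643, -0.059, 0.1592]
orientation: [-176.9, 89.9, -169.9]
force: [0.3, 0.3, 0.4]
opening: 0.0869
clock: 21.55
tool_pos: [0.6437, -0.0587, 0.1607]
orientation: [5.2, 89.9, 12.2]
force: [-0.9, 3.3, 6.3]
opening: 0.0653
t 21.55 P [ 0.6437 -0.0587  0.1607] toolx [ 0.001  0.    -1.   ] jawyaw 97.0 J6 -95.0 open 0.0653 F [-0.9  3.3  6.3]
twist -1.342 shift [ -89.6  185.3 -219.7] jaw [-0.99  0.11 -0.  ]
```

```bash
python3 -m pendant '[{"claw":50,"linear":[-2,0,0],"twist":0},{"claw":50,"linear":[-3,0,0],"twist":0},{"claw":50,"linear":[-7,0,0],"twist":0},{"claw":50,"linear":[-12,0,0],"twist":0},{"claw":50,"linear":[-15,0,0],"twist":0},{"claw":50,"linear":[-15,0,0],"twist":0},{"claw":50,"linear":[-15,0,0],"twist":0},{"claw":50,"linear":[-12,0,-4],"twist":0},{"claw":50,"linear":[-5,0,-10],"twist":0},{"claw":50,"linear":[0,0,-16],"twist":0}]'
python3 -m pendant '[{"claw":50,"linear":[0,-10,-22],"twist":0},{"claw":50,"linear":[0,-18,-22],"twist":0},{"claw":50,"linear":[0,-22,-22],"twist":0},{"claw":50,"linear":[0,-22,-22],"twist":0},{"claw":50,"linear":[0,-22,-22],"twist":0},{"claw":50,"linear":[0,-22,-22],"twist":0},{"claw":50,"linear":[0,-22,-22],"twist":0},{"claw":50,"linear":[0,-18,-22],"twist":0},{"claw":50,"linear":[0,-10,-16],"twist":0},{"claw":50,"linear":[0,-6,-8],"twist":0}]'
python3 -c "
from h import *
plan((.436,-.2575,.25,-6.1))"
```

```text
clock: 22.38
tool_pos: [0.6139, -0.0626, 0.2474]
orientation: [-4.0, 89.9, 3.0]
force: [0.7, 0.7, -3.2]
opening: 0.0657
clock: 23.22
tool_pos: [0.4329, -0.2585, 0.2461]
orientation: [133.8, 90.0, 140.7]
force: [1.1, 0.8, -3.5]
opening: 0.0656
t 23.22 P [ 0.4329 -0.2585  0.2461] toolx [-0.  0. -1.] jawyaw 96.9 J6 -75.0 open 0.0656 F [ 1.1  0.8 -3.5]
twist -1.344 shift [-3.9 -3.   1.4] jaw [-0.99  0.11  0.  ]
```

```bash
python3 -m pendant '[{"claw":50,"linear":[0,0,0],"twist":-0.1},{"claw":50,"linear":[0,0,0],"twist":-0.12},{"claw":50,"linear":[0,0,0],"twist":-0.12},{"claw":50,"linear":[0,0,0],"twist":-0.12},{"claw":50,"linear":[0,0,0],"twist":-0.12},{"claw":50,"linear":[0,0,0],"twist":-0.12},{"claw":50,"linear":[0,0,0],"twist":-0.12},{"claw":50,"linear":[0,0,0],"twist":-0.12},{"claw":50,"linear":[0,0,0],"twist":-0.12},{"claw":50,"linear":[0,0,0],"twist":-0.12}]'
python3 -m pendant '[{"claw":50,"linear":[0,0,0],"twist":-0.1},{"claw":50,"linear":[0,-1.5,1],"twist":-0.064},{"claw":50,"linear":[6,-1.5,0],"twist":0},{"claw":50,"linear":[12,0,0],"twist":0},{"claw":50,"linear":[14,0,0],"twist":0},{"claw":50,"linear":[14,0,0],"twist":0},{"claw":50,"linear":[14,0,0],"twist":0},{"claw":50,"linear":[14,0,0],"twist":0},{"claw":50,"linear":[12,0,0],"twist":0},{"claw":50,"linear":[10,0,0],"twist":0}]'
python3 -c "
from h import *
plan((.436,-.2575,.095,-6.1))"
```

```text
clock: 24.05
tool_pos: [0.4354, -0.2572, 0.246]
orientation: [54.4, 90.0, 129.3]
force: [-0.3, 0.2, -4.0]
opening: 0.0655
clock: 24.88
tool_pos: [0.4383, -0.2566, 0.1486]
orientation: [73.9, 89.9, 157.8]
force: [0.5, 0.6, -3.7]
opening: 0.0651
t 24.88 P [ 0.4383 -0.2566  0.1486] toolx [-0.001  0.    -1.   ] jawyaw 173.8 J6 2.0 open 0.0651 F [ 0.5  0.6 -3.7]
twist -0.001 shift [53.6  2.2 -1.1] jaw [-0.99  0.11  0.  ]
```

```bash
python3 -m pendant '[{"claw":50,"linear":[10,1,-1],"twist":0},{"claw":50,"linear":[10,1,0],"twist":0},{"claw":50,"linear":[9,0,0],"twist":0},{"claw":50,"linear":[8,0,0],"twist":0},{"claw":50,"linear":[6,0,0],"twist":0},{"claw":50,"linear":[4,0,0],"twist":0},{"claw":50,"linear":[3,0,0],"twist":0},{"claw":50,"linear":[2,0,0],"twist":0},{"claw":50,"linear":[0,0,0],"twist":0},{"claw":50,"linear":[0,0,0],"twist":0}]'
python3 -m pendant '[{"claw":50,"linear":[0.5,0,0],"twist":0},{"claw":50,"linear":[0.5,0,0],"twist":0},{"claw":50,"linear":[0,0,0],"twist":0},{"claw":50,"linear":[0,0,0],"twist":0},{"claw":50,"linear":[0,0,0],"twist":0},{"claw":50,"linear":[0,0,0],"twist":0},{"claw":50,"linear":[0,0,0],"twist":0},{"claw":50,"linear":[0,0,0],"twist":0},{"claw":50,"linear":[0,0,0],"twist":0},{"claw":50,"linear":[0,0,0],"twist":0}]'
```

```text
clock: 25.72
tool_pos: [0.4371, -0.2578, 0.0983]
orientation: [-102.1, 90.0, -18.1]
force: [-0.3, 0.6, -2.1]
opening: 0.0654
clock: 26.55
tool_pos: [0.4369, -0.2578, 0.097]
orientation: [63.3, 90.0, 147.3]
force: [-0.1, -0.1, -2.8]
opening: 0.0656
```

```bash
for i in 1 ; do python3 -m pendant '[{"claw":50,"linear":[0.6,0,0],"twist":0},{"claw":50,"linear":[0.6,0,0],"twist":0},{"claw":50,"linear":[0.6,0,0],"twist":0},{"claw":50,"linear":[0.6,0,0],"twist":0},{"claw":50,"linear":[0,0,0],"twist":0},{"claw":50,"linear":[0,0,0],"twist":0},{"claw":50,"linear":[0,0,0],"twist":0},{"claw":50,"linear":[0,0,0],"twist":0},{"claw":50,"linear":[0,0,0],"twist":0},{"claw":50,"linear":[0,0,0],"twist":0}]'; done
```

```text
clock: 27.38
tool_pos: [0.437, -0.2578, 0.0947]
orientation: [-81.8, 90.0, 2.1]
force: [-0.1, 0.6, -2.5]
opening: 0.0658
```

```bash
python3 -m pendant '[{"claw":50,"linear":[0.5,0,0],"twist":0},{"claw":50,"linear":[0.5,0,0],"twist":0},{"claw":50,"linear":[0.5,0,0],"twist":0},{"claw":50,"linear":[0,0,0],"twist":0},{"claw":50,"linear":[0,0,0],"twist":0},{"claw":50,"linear":[0,0,0],"twist":0},{"claw":50,"linear":[0,0,0],"twist":0},{"claw":50,"linear":[0,0,0],"twist":0},{"claw":50,"linear":[0,0,0],"twist":0},{"claw":50,"linear":[0,0,0],"twist":0}]'
```

```text
clock: 28.22
tool_pos: [0.4369, -0.2579, 0.0936]
orientation: [-141.0, 90.0, -57.0]
force: [-2.2, 0.5, 4.9]
opening: 0.0654
```

```bash
python3 -m pendant '[{"claw":62,"linear":[0,0,0],"twist":0},{"claw":70,"linear":[0,0,0],"twist":0},{"claw":80,"linear":[0,0,0],"twist":0},{"claw":84,"linear":[0,0,0],"twist":0},{"claw":84,"linear":[0,0,0],"twist":0},{"claw":84,"linear":[-4,0,0],"twist":0},{"claw":84,"linear":[-12,0,0],"twist":0},{"claw":84,"linear":[-25,0,0],"twist":0},{"claw":84,"linear":[-30,0,0],"twist":0},{"claw":84,"linear":[-30,0,0],"twist":0}]'
python3 -m pendant '[{"claw":87,"linear":[-30,0,0],"twist":0},{"claw":87,"linear":[-30,0,0],"twist":0},{"claw":87,"linear":[-20,0,0],"twist":0},{"claw":87,"linear":[-10,0,0],"twist":0},{"claw":87,"linear":[0,0,0],"twist":0},{"claw":87,"linear":[0,0,0],"twist":0},{"claw":87,"linear":[0,0,0],"twist":0},{"claw":87,"linear":[0,0,0],"twist":0},{"claw":87,"linear":[0,0,0],"twist":0},{"claw":87,"linear":[0,0,0],"twist":0}]'
python3 - <<'E'
from h import *
ims=[]
for n in ('scene','top'):
    im,d=snapshot(n); np.savez(n+'3.npz',im=im,d=d); W=cloud(n,d).reshape(-1,3)
    print(n,[ (k,b['xy']) for k in('jar_mid','cup_mid','tub_mid','tin_mid') for b in boxes_of(n,k)[:1]])
    m=np.all((W>(.665,-.11,.135))&(W<(.75,0,.15)),1);r=cv2.minAreaRect((W[m][:,:2]*1000).astype(np.float32)); print('tin top',m.sum(),r)
    m=np.all((W>(.665,-.11,.085))&(W<(.738,0,.17)),1);r=cv2.minAreaRect((W[m][:,:2]*1000).astype(np.float32)); print('tin all',m.sum(),r)
    m=np.all((W>(.3,.1,.046))&(W<(.56,.36,.057)),1); q=W[m]; print('caddy',cv2.minAreaRect((q[:,:2]*1000).astype(np.float32)))
    m=np.all((W>(.3,.1,.0))&(W<(.56,.36,.010)),1); 
    for q in((.437,-.258,.153),(.447,-.159,.128),(.424,-.356,.133),(.71,-.057,.142)): print(np.round(proj(n,q)),end=' ')
    c=im[110:310,80:380,::-1] if n=='scene' else im[100:300,190:490,::-1]
    ims.append(c)
cv2.imwrite('pics/f.png',cv2.resize(np.vstack(ims),None,fx=1.48,fy=1.48,interpolation=3))
plan((.71,-.057,.29,90))
E
```

```text
clock: 29.05
tool_pos: [0.4365, -0.2577, 0.1953]
orientation: [90.4, 89.9, 174.4]
force: [1.1, -0.5, -0.3]
opening: 0.0839
clock: 29.88
tool_pos: [0.4367, -0.2577, 0.2833]
orientation: [85.4, 89.9, 169.4]
force: [-0.8, 0.0, 0.2]
opening: 0.0873
scene [('jar_mid', [205.2, 185.8]), ('cup_mid', [177.6, 173.9]), ('tub_mid', [365.5, 201.8]), ('tin_mid', [214.6, 270.8])]
tin top 196 ((706.5341186523438, -55.736202239990234), (64.89901733398438, 46.04229736328125), 88.19416046142578)
tin all 590 ((706.4330444335938, -55.21738052368164), (65.6331787109375, 46.35407257080078), 87.65963745117188)
caddy ((433.9552001953125, 241.6883544921875), (160.3323516845703, 161.39212036132812), 10.47424030303955)
[201. 171.] [229. 189.] [177. 163.] [213. 267.] top [('jar_mid', [377.7, 222.8]), ('cup_mid', [390.3, 305.2]), ('tub_mid', [271.2, 229.9]), ('tin_mid', [225.1, 145.6])]
tin top 40 ((716.357666015625, -53.89775848388672), (51.26084518432617, 57.56196975708008), 1.6750555038452148)
tin all 78 ((719.3602905273438, -48.773677825927734), (34.35697937011719, 66.16468048095703), 24.77752685546875)
caddy ((434.1234130859375, 239.845458984375), (157.06784057617188, 162.72164916992188), 10.388131141662598)
[383. 218.] [347. 217.] [416. 223.] [308. 128.] t 30.38 P [ 0.4369 -0.2578  0.2842] toolx [ 0. -0. -1.] jawyaw 174.0 J6 2.0 open 0.0871 F [-0.6 -0.2  0.1]
twist 1.466 shift [ -5.8 200.8 273.1] jaw [ 0.  1. -0.]
```

View pics/f.png

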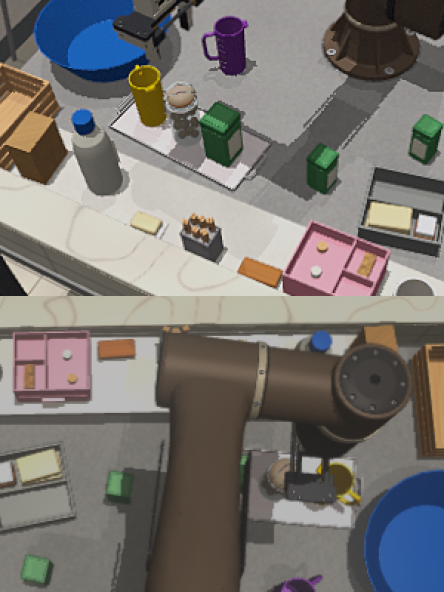

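All three stand upright on the tray (cup (145,95), jar (182,105), tub (222,133) in the crop), and the tin at (200,230) is untouched. The purple jug by the base is the look-alike. Next, the tin.

```bash
python3 -m pendant '[{"claw":87,"linear":[0,-24.8,23],"twist":0},{"claw":87,"linear":[0,-24.8,23],"twist":0},{"claw":87,"linear":[0,-24.8,23],"twist":0},{"claw":87,"linear":[0,-24.8,23],"twist":0},{"claw":87,"linear":[0,-24.8,23],"twist":0},{"claw":87,"linear":[0,-24.8,23],"twist":0},{"claw":87,"linear":[0,-24.8,23],"twist":0},{"claw":87,"linear":[0,-24.8,23],"twist":0},{"claw":87,"linear":[0,-24.8,23],"twist":0},{"claw":87,"linear":[0,-24.8,23],"twist":0}]'
python3 -m pendant '[{"claw":87,"linear":[0,0,0],"twist":0.12},{"claw":87,"linear":[0,0,0],"twist":0.12},{"claw":87,"linear":[0,0,0],"twist":0.12},{"claw":87,"linear":[0,0,0],"twist":0.12},{"claw":87,"linear":[0,0,0],"twist":0.12},{"claw":87,"linear":[0,0,0],"twist":0.12},{"claw":87,"linear":[0,0,0],"twist":0.12},{"claw":87,"linear":[0,0,0],"twist":0.12},{"claw":87,"linear":[0,0,0],"twist":0.12},{"claw":87,"linear":[0,0,0],"twist":0.12}]'
python3 -m pendant '[{"claw":87,"linear":[0,0,0],"twist":0.12},{"claw":87,"linear":[0,0,0],"twist":0.12},{"claw":87,"linear":[10,0,0],"twist":0.06},{"claw":87,"linear":[14,0,0],"twist":0},{"claw":87,"linear":[14,0,0],"twist":0},{"claw":87,"linear":[14,0,0],"twist":0},{"claw":87,"linear":[14,0,0],"twist":0},{"claw":87,"linear":[14,0,0],"twist":0},{"claw":87,"linear":[8,0,0],"twist":0},{"claw":87,"linear":[0,0,0],"twist":0}]'
python3 - <<'E'
from h import *
plan((.708,-.055,.108,88))
ims=[]
for n in ('scene','top'):
    im,d=snapshot(n)
    u,v=map(int,proj(n,(.71,-.06,.15))); c=im[v-45:v+45,u-60:u+60,::-1]
    ims.append(cv2.resize(c,None,fx=3.3,fy=3.3,interpolation=3))
cv2.imwrite('pics/g.png',np.hstack(ims))
E
```

```text
clock: 31.22
tool_pos: [0.7089, -0.0539, 0.284]
orientation: [157.9, 90.0, -118.1]
force: [-0.3, -0.6, 0.9]
opening: 0.0869
clock: 32.05
tool_pos: [0.7077, -0.055, 0.284]
orientation: [172.3, 90.0, -172.8]
force: [-0.3, 0.2, -0.1]
opening: 0.0871
clock: 32.88
tool_pos: [0.7067, -0.055, 0.1938]
orientation: [-175.4, 89.8, -177.4]
force: [0.1, 0.3, -1.2]
opening: 0.0871
t 32.88 P [ 0.7067 -0.055   0.1938] toolx [-0.004 -0.    -1.   ] jawyaw 88.0 J6 -103.0 open 0.0871 F [ 0.1  0.3 -1.2]
twist 0.001 shift [85.8  0.1  1.7] jaw [ 0.03  1.   -0.  ]
```

View pics/g.png

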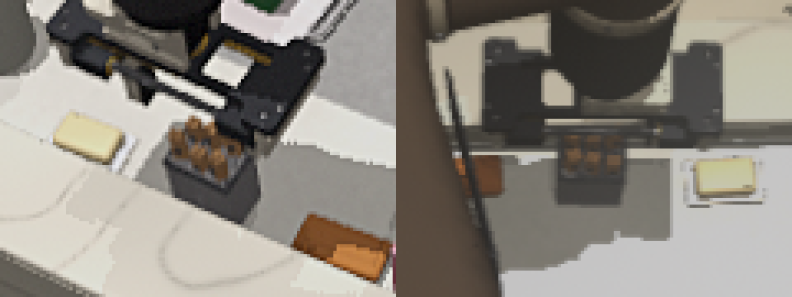

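```bash
python3 -m pendant '[{"claw":87,"linear":[8,0,0],"twist":0},{"claw":87,"linear":[11,0,0.5],"twist":0},{"claw":87,"linear":[11,0,0.5],"twist":0},{"claw":87,"linear":[11,0,0],"twist":0},{"claw":87,"linear":[11,0,0],"twist":0},{"claw":87,"linear":[11,0,0],"twist":0},{"claw":87,"linear":[10,0,0],"twist":0},{"claw":87,"linear":[8,0,0],"twist":0},{"claw":87,"linear":[4,0,0],"twist":0},{"claw":87,"linear":[0,0,0],"twist":0}]'
python3 -m pendant '[{"claw":45,"linear":[0,0,0],"twist":0},{"claw":45,"linear":[0,0,0],"twist":0},{"claw":45,"linear":[0,0,0],"twist":0},{"claw":45,"linear":[0,0,0],"twist":0},{"claw":45,"linear":[0,0,0],"twist":0},{"claw":45,"linear":[0,0,0],"twist":0},{"claw":45,"linear":[0,0,0],"twist":0},{"claw":45,"linear":[0,0,0],"twist":0},{"claw":45,"linear":[0,0,0],"twist":0},{"claw":45,"linear":[0,0,0],"twist":0}]'
python3 - <<'E'
from h import *
a=np.radians(10.4); ex=np.array([np.cos(a),np.sin(a)]); ey=np.array([-ex[1],ex[0]])
for f in ('top3','scene3','top0','scene0'):
    z=np.load(f+'.npz'); W=cloud(f[:-1],z['d']).reshape(-1,3)
    L=(W[:,:2]-[.434,.2408])
    u=L@ex; v=L@ey
    m=(abs(v)<.06)&(abs(u)<.1)&(W[:,2]<.015)&(W[:,2]>.002); h=np.histogram(u[m],bins=np.arange(-.1,.1,.008)); print(f,h[0])
    m=(abs(v)<.06)&(abs(u)<.1)&(W[:,2]<.056)&(W[:,2]>.048); h=np.histogram(u[m],bins=np.arange(-.1,.1,.008)); print('  rim',h[0])
plan((.3937,.2336,.16,10.4+90),(.3937,.2336,.043,10.4+90))
E
```

```text
clock: 33.82
tool_pos: [0.7081, -0.0551, 0.1097]
orientation: [-171.0, 89.9, -173.0]
force: [-0.7, 0.4, -1.1]
opening: 0.0871
clock: 34.65
tool_pos: [0.7089, -0.055, 0.1117]
orientation: [2.4, 90.0, 0.4]
force: [-2.1, 1.1, 5.6]
opening: 0.0601
top3 [16 12 25 24 37 46 50 52 50 52 53 46 43 19 18  4  3  4  5  4  4 27  0  4]
  rim [ 0  0 17 34  0  0  0  0  0  0  0  0  2  6 45 62 53 55 60 51 19 39 15  0]
scene3 [  0   0   7 100  69  77  85  65  68   3   0   0   6  10   7   7   6   5
   0   0   0  73  60  37]
  rim [ 0  0 21 73  2  0  0  0  0  0  0  0  1  5 26 61 45 51 52 52 42 60 28  0]
top0 [17 16 19 19 33 50 56 58 51 43 39 47 39 21 18  8  4  5  2  4  4 22  0  4]
  rim [ 0  0 17 36  0  0  0  0  0  0  0  0  1  4 51 58 53 55 55 50 23 35 15  0]
scene0 [ 0  0  8 93 66 80 76 74 58  4  0  0 10  8  4  7  8  5  0  0  0 77 51 32]
  rim [ 0  0 17 68  0  0  0  0  0  0  0  0  2  2 27 45 47 54 56 57 43 58 34  0]
t 34.65 P [ 0.7089 -0.055   0.1117] toolx [ 0.001  0.    -1.   ] jawyaw 88.0 J6 -103.0 open 0.0601 F [-2.1  1.1  5.6]
twist -0.216 shift [ -48.5  340.8 -257.9] jaw [-0.18  0.98 -0.  ]
twist -0.0 shift [ 1.17e+02  0.00e+00 -1.00e-01] jaw [-0.18  0.98 -0.  ]
```

```bash
python3 -m pendant '[{"claw":45,"linear":[-2,0,0],"twist":0},{"claw":45,"linear":[-4,0,0],"twist":0},{"claw":45,"linear":[-10,0,0],"twist":0},{"claw":45,"linear":[-14,0,0],"twist":0},{"claw":45,"linear":[-14,0,0],"twist":0},{"claw":45,"linear":[-14,0,0],"twist":0},{"claw":45,"linear":[-14,0,0],"twist":0},{"claw":45,"linear":[-8,0,-10],"twist":0},{"claw":45,"linear":[0,0,-20],"twist":0},{"claw":45,"linear":[0,6,-28],"twist":0}]'
python3 -m pendant '[{"claw":45,"linear":[0,18,-24],"twist":0},{"claw":45,"linear":[0,24,-22],"twist":0},{"claw":45,"linear":[0,24,-22],"twist":0},{"claw":45,"linear":[0,24,-22],"twist":0},{"claw":45,"linear":[0,24,-22],"twist":0},{"claw":45,"linear":[0,24,-22],"twist":0},{"claw":45,"linear":[0,24,-22],"twist":0},{"claw":45,"linear":[0,24,-22],"twist":0},{"claw":45,"linear":[0,24,-22],"twist":0},{"claw":45,"linear":[0,24,-22],"twist":0}]'
python3 -m pendant '[{"claw":45,"linear":[0,18,-22],"twist":0},{"claw":45,"linear":[0,10,-14],"twist":0},{"claw":45,"linear":[0,6,-6],"twist":0},{"claw":45,"linear":[0,0,0],"twist":-0.07},{"claw":45,"linear":[0,0,0],"twist":-0.08},{"claw":45,"linear":[0,0,0],"twist":-0.066},{"claw":45,"linear":[0,0,0],"twist":0},{"claw":45,"linear":[0,0,0],"twist":0},{"claw":45,"linear":[0,0,0],"twist":0},{"claw":45,"linear":[0,0,0],"twist":0}]'
python3 - <<'E'
from h import *
plan((.3945,.2335,.12,100.4),(.3945,.2335,.047,100.4))
im,d=snapshot('scene'); c=im[130:300,240:460,::-1]
cv2.imwrite('pics/i.png',cv2.resize(c,None,fx=3,fy=3,interpolation=3))
E
```

```text
clock: 35.48
tool_pos: [0.651, -0.0477, 0.1912]
orientation: [-14.0, 90.0, -16.0]
force: [-0.6, 1.8, -1.9]
opening: 0.0598
clock: 36.32
tool_pos: [0.4353, 0.1948, 0.1915]
orientation: [70.3, 90.0, 68.3]
force: [0.4, 0.7, -1.9]
opening: 0.0598
clock: 37.15
tool_pos: [0.3963, 0.2295, 0.1912]
orientation: [-161.3, 90.0, -151.0]
force: [0.2, 0.6, -1.3]
opening: 0.0599
t 37.15 P [0.3963 0.2295 0.1912] toolx [-0. -0. -1.] jawyaw 100.3 J6 -135.0 open 0.0599 F [ 0.2  0.6 -1.3]
twist -0.002 shift [71.2  4.3 -1. ] jaw [-0.18  0.98 -0.  ]
twist -0.0 shift [73.  0.  0.] jaw [-0.18  0.98 -0.  ]
```

View pics/i.png

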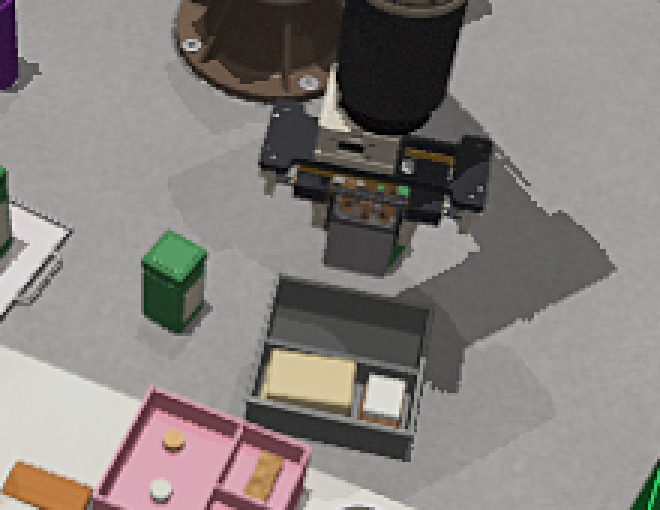

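```bash
python3 -m pendant '[{"claw":45,"linear":[8,2,0],"twist":0},{"claw":45,"linear":[12,2,-1],"twist":0},{"claw":45,"linear":[14,0,0],"twist":0},{"claw":45,"linear":[14,0,0],"twist":0},{"claw":45,"linear":[14,0,0],"twist":0},{"claw":45,"linear":[14,0,0],"twist":0},{"claw":45,"linear":[12,0,0],"twist":0},{"claw":45,"linear":[8,0,0],"twist":0},{"claw":45,"linear":[4,0,0],"twist":0},{"claw":45,"linear":[0,0,0],"twist":0}]'
python3 -m pendant '[{"claw":45,"linear":[8,0,0],"twist":0},{"claw":45,"linear":[8,0,0],"twist":0},{"claw":45,"linear":[7,0,0],"twist":0},{"claw":45,"linear":[6,0,0],"twist":0},{"claw":45,"linear":[4,0,0],"twist":0},{"claw":45,"linear":[4,0,0],"twist":0},{"claw":45,"linear":[2,0,0],"twist":0},{"claw":45,"linear":[1,0,0],"twist":0},{"claw":45,"linear":[0,0,0],"twist":0},{"claw":45,"linear":[0,0,0],"twist":0}]'
```

```text
clock: 38.03
tool_pos: [0.3942, 0.2331, 0.0903]
orientation: [-137.0, 89.9, -126.6]
force: [0.4, -0.5, -1.1]
opening: 0.0597
clock: 38.87
tool_pos: [0.3946, 0.2337, 0.0513]
orientation: [34.6, 90.0, 45.0]
force: [-0.4, -0.1, -2.0]
opening: 0.06
```

```bash
python3 -m pendant '[{"claw":45,"linear":[1,0,0],"twist":0},{"claw":45,"linear":[1,0,0],"twist":0},{"claw":45,"linear":[1,0,0],"twist":0},{"claw":45,"linear":[1,0,0],"twist":0},{"claw":45,"linear":[0.5,0,0],"twist":0},{"claw":45,"linear":[0,0,0],"twist":0},{"claw":45,"linear":[0,0,0],"twist":0},{"claw":45,"linear":[0,0,0],"twist":0},{"claw":45,"linear":[0,0,0],"twist":0},{"claw":45,"linear":[0,0,0],"twist":0}]'
```

```text
clock: 39.7
tool_pos: [0.3945, 0.2336, 0.0467]
orientation: [59.6, 90.0, 70.0]
force: [-0.1, 0.9, -2.1]
opening: 0.0599
```

```bash
python3 -m pendant '[{"claw":45,"linear":[0.7,0,0],"twist":0},{"claw":45,"linear":[0.7,0,0],"twist":0},{"claw":45,"linear":[0.7,0,0],"twist":0},{"claw":45,"linear":[0.4,0,0],"twist":0},{"claw":45,"linear":[0,0,0],"twist":0},{"claw":45,"linear":[0,0,0],"twist":0},{"claw":45,"linear":[0,0,0],"twist":0},{"claw":45,"linear":[0,0,0],"twist":0},{"claw":45,"linear":[0,0,0],"twist":0},{"claw":45,"linear":[0,0,0],"twist":0}]'
```

```text
clock: 40.53
tool_pos: [0.3947, 0.2336, 0.0456]
orientation: [15.3, 90.0, 25.7]
force: [-7.3, -1.8, 19.8]
opening: 0.06
```

```bash
python3 -m pendant '[{"claw":45,"linear":[-0.8,0,0],"twist":0},{"claw":66,"linear":[0,0,0],"twist":0},{"claw":76,"linear":[0,0,0],"twist":0},{"claw":76,"linear":[0,0,0],"twist":0},{"claw":76,"linear":[0,0,0],"twist":0},{"claw":76,"linear":[0,0,0],"twist":0},{"claw":76,"linear":[-4,0,0],"twist":0},{"claw":76,"linear":[-12,0,0],"twist":0},{"claw":76,"linear":[-25,0,0],"twist":0},{"claw":76,"linear":[-30,0,0],"twist":0}]'
python3 -m pendant '[{"claw":80,"linear":[-30,0,0],"twist":0},{"claw":84,"linear":[-30,0,0],"twist":0},{"claw":84,"linear":[-30,0,0],"twist":0},{"claw":84,"linear":[-30,0,0],"twist":0},{"claw":84,"linear":[-18,0,0],"twist":0},{"claw":84,"linear":[-6,0,0],"twist":0},{"claw":84,"linear":[0,0,0],"twist":0},{"claw":84,"linear":[0,0,0],"twist":0},{"claw":84,"linear":[0,0,0],"twist":0},{"claw":84,"linear":[0,0,0],"twist":0}]'
python3 - <<'E'
from h import *
im,d=snapshot('scene'); W=cloud('scene',d)
c=im[130:300,160:400,::-1]
cv2.imwrite('pics/j.png',cv2.resize(c,None,fx=3,fy=3,interpolation=3))
Q=W.reshape(-1,3); a=np.radians(10.4)
L=Q[:,:2]-[.434,.2408]; u=L@[np.cos(a),np.sin(a)]; v=L@[-np.sin(a),np.cos(a)]
m=(u>-.08)&(u<.0)&(abs(v)<.07)&(Q[:,2]>.062)&(Q[:,2]<.11); r=cv2.minAreaRect((np.c_[u,v][m]*1000).astype(np.float32)); print('tin in caddy',m.sum(),r,Q[m][:,2].max())
m&=(Q[:,2]<.083); print(cv2.minAreaRect((np.c_[u,v][m]*1000).astype(np.float32)),np.median(Q[m][:,2]))
plan((.437,-.258,.25,-6.1))
E
```

```text
clock: 41.37
tool_pos: [0.3936, 0.2324, 0.1156]
orientation: [-138.6, 89.8, -128.2]
force: [0.6, 0.5, -0.5]
opening: 0.0756
clock: 42.2
tool_pos: [0.394, 0.233, 0.2586]
orientation: [-141.9, 89.9, -131.5]
force: [0.2, -0.3, -0.1]
opening: 0.0841
tin in caddy 330 ((-39.43553161621094, -0.18243789672851562), (50.701751708984375, 58.41726303100586), 0.07871287316083908) 0.10991848458926938
((-39.43553161621094, -0.18243789672851562), (50.701751708984375, 58.41726303100586), 0.07871287316083908) 0.07630482936263369
t 42.25 P [0.3941 0.2331 0.2588] toolx [-0.001 -0.002 -1.   ] jawyaw 100.4 J6 -135.0 open 0.0841 F [-0.   0.3 -0. ]
twist -1.283 shift [   9.6  -94.8 -483.8] jaw [-0.99  0.11  0.  ]
```

View pics/j.png

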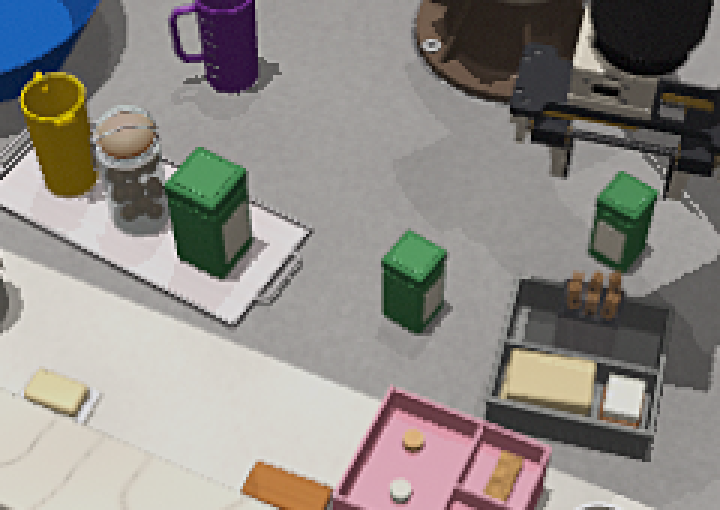

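The tin stands upright in the empty bay, at (595,295) in the crop, measured 0.6 mm from where the middle of the bay should be; the other three are still on the tray. Now I'll put the jar back first, then the tub and the cup.

```bash
python3 -m pendant '[{"claw":87,"linear":[0,-20,2],"twist":0},{"claw":87,"linear":[0,-31,2],"twist":0},{"claw":87,"linear":[0,-31,2],"twist":0},{"claw":87,"linear":[0,-31,2],"twist":0},{"claw":87,"linear":[0,-31,2],"twist":0},{"claw":87,"linear":[0,-31,2],"twist":0},{"claw":87,"linear":[0,-31,2],"twist":0},{"claw":87,"linear":[0,-31,2],"twist":0},{"claw":87,"linear":[0,-31,-8],"twist":0},{"claw":87,"linear":[0,-31,-8],"twist":0}]'
python3 -m pendant '[{"claw":87,"linear":[0,-31,-8],"twist":0},{"claw":87,"linear":[0,-31,-8],"twist":0},{"claw":87,"linear":[0,-31,-8],"twist":0},{"claw":87,"linear":[0,-31,-8],"twist":0},{"claw":87,"linear":[0,-31,-8],"twist":0},{"claw":87,"linear":[0,-25,-6],"twist":0},{"claw":87,"linear":[0,-12,0],"twist":0},{"claw":87,"linear":[0,0,0],"twist":-0.12},{"claw":87,"linear":[0,0,0],"twist":-0.12},{"claw":87,"linear":[0,0,0],"twist":-0.12}]'
python3 -m pendant '[{"claw":87,"linear":[0,0,0],"twist":-0.12},{"claw":87,"linear":[0,0,0],"twist":-0.12},{"claw":87,"linear":[0,0,0],"twist":-0.12},{"claw":87,"linear":[0,0,0],"twist":-0.12},{"claw":87,"linear":[0,0,0],"twist":-0.12},{"claw":87,"linear":[0,0,0],"twist":-0.12},{"claw":87,"linear":[0,0,0],"twist":-0.12},{"claw":87,"linear":[0,0,0],"twist":-0.083},{"claw":87,"linear":[0,0,0],"twist":0},{"claw":87,"linear":[0,0,0],"twist":0}]'
python3 -c "
from h import *
plan((.4369,-.2579,.0945,-6.1))"
```

```text
clock: 43.08
tool_pos: [0.4483, -0.0621, 0.2591]
orientation: [-174.4, 89.9, -164.0]
force: [0.9, -0.5, -0.4]
opening: 0.0866
clock: 43.92
tool_pos: [0.4379, -0.2578, 0.259]
orientation: [133.5, 89.9, 164.8]
force: [0.6, 0.3, -0.1]
opening: 0.0872
clock: 44.75
tool_pos: [0.4381, -0.2574, 0.2594]
orientation: [81.8, 89.9, 165.6]
force: [0.4, -0.6, -0.2]
opening: 0.0871
t 44.75 P [ 0.4381 -0.2574  0.2594] toolx [-0.001  0.    -1.   ] jawyaw 173.8 J6 2.0 open 0.0871 F [ 0.4 -0.6 -0.2]
twist -0.002 shift [164.9   0.9  -0.7] jaw [-0.99  0.11  0.  ]
```

```bash
python3 -m pendant '[{"claw":87,"linear":[10,1,-1],"twist":0},{"claw":87,"linear":[18,0,0],"twist":0},{"claw":87,"linear":[20,0,0],"twist":0},{"claw":87,"linear":[20,0,0],"twist":0},{"claw":87,"linear":[20,0,0],"twist":0},{"claw":87,"linear":[20,0,0],"twist":0},{"claw":87,"linear":[18,0,0],"twist":0},{"claw":87,"linear":[16,0,0],"twist":0},{"claw":87,"linear":[12,0,0],"twist":0},{"claw":87,"linear":[8,0,0],"twist":0}]'
python3 -m pendant '[{"claw":87,"linear":[3,0,0],"twist":0},{"claw":87,"linear":[0,0,0],"twist":0},{"claw":50,"linear":[0,0,0],"twist":0},{"claw":50,"linear":[0,0,0],"twist":0},{"claw":50,"linear":[0,0,0],"twist":0},{"claw":50,"linear":[0,0,0],"twist":0},{"claw":50,"linear":[0,0,0],"twist":0},{"claw":50,"linear":[0,0,0],"twist":0},{"claw":50,"linear":[0,0,0],"twist":0},{"claw":50,"linear":[0,0,0],"twist":0}]'
python3 -c "
from h import *
plan((.437,-.258,.24,-6.1),(.56,-.0587,.24,-6.1),(.6437,-.0587,.24,-6.1))"
```

```text
clock: 45.58
tool_pos: [0.4358, -0.2583, 0.0958]
orientation: [81.0, 89.9, 164.8]
force: [0.2, 0.5, -0.1]
opening: 0.087
clock: 46.42
tool_pos: [0.4368, -0.2587, 0.0955]
orientation: [-157.2, 90.0, -73.3]
force: [-3.0, 0.5, 5.8]
opening: 0.065
t 46.42 P [ 0.4368 -0.2587  0.0955] toolx [ 0. -0. -1.] jawyaw 173.9 J6 2.0 open 0.065 F [-3.   0.5  5.8]
twist 0.001 shift [-1.445e+02 -1.000e-01  7.000e-01] jaw [-0.99  0.11 -0.  ]
twist 0.0 shift [  -0.  -101.1  211.2] jaw [-0.99  0.11 -0.  ]
twist 0.0 shift [  0.  -83.2   8.9] jaw [-0.99  0.11 -0.  ]
```

```bash
python3 -m pendant '[{"claw":50,"linear":[-2,0,0],"twist":0},{"claw":50,"linear":[-4,0,0],"twist":0},{"claw":50,"linear":[-10,0,0],"twist":0},{"claw":50,"linear":[-16,0,0],"twist":0},{"claw":50,"linear":[-20,0,0],"twist":0},{"claw":50,"linear":[-22,0,0],"twist":0},{"claw":50,"linear":[-22,0,0],"twist":0},{"claw":50,"linear":[-22,0,0],"twist":0},{"claw":50,"linear":[-18,0,0],"twist":0},{"claw":50,"linear":[-10,-6,7],"twist":0}]'
python3 -m pendant '[{"claw":50,"linear":[0,-14,18],"twist":0},{"claw":50,"linear":[0,-18,22],"twist":0},{"claw":50,"linear":[0,-18,22],"twist":0},{"claw":50,"linear":[0,-18,22],"twist":0},{"claw":50,"linear":[0,-18,22],"twist":0},{"claw":50,"linear":[0,-18,22],"twist":0},{"claw":50,"linear":[0,-18,22],"twist":0},{"claw":50,"linear":[0,-18,22],"twist":0},{"claw":50,"linear":[0,-18,22],"twist":0},{"claw":50,"linear":[0,-12,14],"twist":0}]'
python3 -m pendant '[{"claw":50,"linear":[0,-8,6],"twist":0},{"claw":50,"linear":[0,0,0],"twist":0},{"claw":50,"linear":[0,0,0],"twist":0},{"claw":50,"linear":[10,0,0],"twist":0},{"claw":50,"linear":[12,0,0],"twist":0},{"claw":50,"linear":[12,0,0],"twist":0},{"claw":50,"linear":[10,0,0],"twist":0},{"claw":50,"linear":[6,0,0],"twist":0},{"claw":50,"linear":[0,0,0],"twist":0},{"claw":50,"linear":[0,0,0],"twist":0}]'
python3 -c "
from h import *
plan((.6437,-.0587,.1645,-6.5))"
```

```text
clock: 47.25
tool_pos: [0.4438, -0.2529, 0.2441]
orientation: [-100.8, 89.8, -16.9]
force: [1.3, 0.2, -2.5]
opening: 0.0656
clock: 48.08
tool_pos: [0.6363, -0.0609, 0.2404]
orientation: [65.4, 90.0, 149.4]
force: [-0.2, -0.9, -2.8]
opening: 0.0652
clock: 48.92
tool_pos: [0.6431, -0.0585, 0.1905]
orientation: [118.4, 89.9, -157.7]
force: [0.3, 0.8, -1.9]
opening: 0.0657
t 48.92 P [ 0.6431 -0.0585  0.1905] toolx [-0.001 -0.    -1.   ] jawyaw 173.9 J6 -18.0 open 0.0657 F [ 0.3  0.8 -1.9]
twist 0.007 shift [26.  -0.6 -0.1] jaw [-0.99  0.11  0.  ]
```

```bash
python3 -m pendant '[{"claw":50,"linear":[5,0,0],"twist":0},{"claw":50,"linear":[6,0,0],"twist":0},{"claw":50,"linear":[5,0,0],"twist":0},{"claw":50,"linear":[4,0,0],"twist":0},{"claw":50,"linear":[3,0,0],"twist":0},{"claw":50,"linear":[1.5,0,0],"twist":0},{"claw":50,"linear":[0.5,0,0],"twist":0},{"claw":50,"linear":[0.5,0,0],"twist":0},{"claw":50,"linear":[0,0,0],"twist":0},{"claw":50,"linear":[0,0,0],"twist":0}]'
python3 -m pendant '[{"claw":50,"linear":[0.4,0,0],"twist":0},{"claw":50,"linear":[0.4,0,0],"twist":0},{"claw":50,"linear":[0.4,0,0],"twist":0},{"claw":50,"linear":[0,0,0],"twist":0},{"claw":50,"linear":[0,0,0],"twist":0},{"claw":50,"linear":[0,0,0],"twist":0},{"claw":50,"linear":[0,0,0],"twist":0},{"claw":50,"linear":[0,0,0],"twist":0},{"claw":50,"linear":[0,0,0],"twist":0},{"claw":50,"linear":[0,0,0],"twist":0}]'
```

```text
clock: 49.75
tool_pos: [0.6435, -0.0583, 0.1657]
orientation: [-81.9, 90.0, 2.0]
force: [0.5, 0.4, -3.0]
opening: 0.0655
clock: 50.58
tool_pos: [0.6433, -0.0583, 0.1643]
orientation: [-71.4, 90.0, 12.5]
force: [-0.6, 0.1, -3.0]
opening: 0.0657
```

```bash
python3 -m pendant '[{"claw":50,"linear":[0.5,0,0],"twist":0},{"claw":50,"linear":[0.5,0,0],"twist":0},{"claw":50,"linear":[0.5,0,0],"twist":0},{"claw":50,"linear":[0.3,0,0],"twist":0},{"claw":50,"linear":[0,0,0],"twist":0},{"claw":50,"linear":[0,0,0],"twist":0},{"claw":50,"linear":[0,0,0],"twist":0},{"claw":50,"linear":[0,0,0],"twist":0},{"claw":50,"linear":[0,0,0],"twist":0},{"claw":50,"linear":[0,0,0],"twist":0}]'
```

```text
clock: 51.42
tool_pos: [0.6433, -0.0583, 0.1626]
orientation: [-91.6, 90.0, -7.6]
force: [-1.4, -0.1, 0.9]
opening: 0.0655
```

```bash
python3 -m pendant '[{"claw":62,"linear":[0,0,0],"twist":0},{"claw":72,"linear":[0,0,0],"twist":0},{"claw":84,"linear":[0,0,0],"twist":0},{"claw":84,"linear":[0,0,0],"twist":0},{"claw":84,"linear":[0,0,0],"twist":0},{"claw":84,"linear":[-4,0,0],"twist":0},{"claw":84,"linear":[-12,0,0],"twist":0},{"claw":84,"linear":[-25,0,0],"twist":0},{"claw":84,"linear":[-30,0,0],"twist":0},{"claw":84,"linear":[-30,0,0],"twist":0}]'
python3 -m pendant '[{"claw":87,"linear":[-20,10,-5],"twist":0},{"claw":87,"linear":[-5,20,-10],"twist":0},{"claw":87,"linear":[0,30,-14],"twist":0},{"claw":87,"linear":[0,30,-14],"twist":0},{"claw":87,"linear":[0,30,-14],"twist":0},{"claw":87,"linear":[0,30,-14],"twist":0},{"claw":87,"linear":[0,20,-10],"twist":0},{"claw":87,"linear":[0,10,-10],"twist":0},{"claw":87,"linear":[0,4,-5],"twist":0},{"claw":87,"linear":[0,0,0],"twist":0}]'
python3 -c "
from h import *
plan((.447,-.1596,.083,-6.3))"
```

```text
clock: 52.25
tool_pos: [0.6431, -0.0585, 0.2655]
orientation: [168.9, 90.0, -107.2]
force: [1.2, 0.2, 0.1]
opening: 0.0837
clock: 53.08
tool_pos: [0.4502, -0.135, 0.2896]
orientation: [-83.5, 89.9, 0.3]
force: [-0.5, 0.9, -0.3]
opening: 0.0869
t 53.08 P [ 0.4502 -0.135   0.2896] toolx [ 0.002  0.    -1.   ] jawyaw 173.9 J6 -14.0 open 0.0869 F [-0.5  0.9 -0.3]
twist 0.003 shift [206.6   0.9 -24.9] jaw [-0.99  0.11 -0.  ]
```

```bash
python3 -m pendant '[{"claw":87,"linear":[10,1,-8],"twist":0},{"claw":87,"linear":[18,0,-10],"twist":0},{"claw":87,"linear":[22,0,-7],"twist":0},{"claw":87,"linear":[24,0,0],"twist":0},{"claw":87,"linear":[24,0,0],"twist":0},{"claw":87,"linear":[24,0,0],"twist":0},{"claw":87,"linear":[24,0,0],"twist":0},{"claw":87,"linear":[22,0,0],"twist":0},{"claw":87,"linear":[18,0,0],"twist":0},{"claw":87,"linear":[12,0,0],"twist":0}]'
python3 -m pendant '[{"claw":87,"linear":[7,0,0],"twist":0},{"claw":87,"linear":[1,0,0],"twist":0},{"claw":87,"linear":[0,0,0],"twist":0},{"claw":40,"linear":[0,0,0],"twist":0},{"claw":40,"linear":[0,0,0],"twist":0},{"claw":40,"linear":[0,0,0],"twist":0},{"claw":40,"linear":[0,0,0],"twist":0},{"claw":40,"linear":[0,0,0],"twist":0},{"claw":40,"linear":[0,0,0],"twist":0},{"claw":40,"linear":[0,0,0],"twist":0}]'
python3 -c "
from h import *
plan((.447,-.1596,.205,-6.3),(.53,.0255,.205,-6.5),(.642,.025,.205,-6.5))"
```

```text
clock: 53.92
tool_pos: [0.4459, -0.1591, 0.0872]
orientation: [96.2, 89.8, -179.9]
force: [-0.2, 0.5, 0.4]
opening: 0.087
clock: 54.75
tool_pos: [0.4469, -0.159, 0.083]
orientation: [-87.6, 89.9, -3.7]
force: [-0.7, 1.1, 5.6]
opening: 0.0619
t 54.75 P [ 0.4469 -0.159   0.083 ] toolx [ 0.001 -0.    -1.   ] jawyaw 173.9 J6 -10.0 open 0.0619 F [-0.7  1.1  5.6]
twist 0.004 shift [-122.    -0.3   -0.5] jaw [-0.99  0.11 -0.  ]
twist 0.003 shift [ 1.000e-01 -6.150e+01  1.933e+02] jaw [-0.99  0.11 -0.  ]
twist -0.0 shift [ 1.000e-01 -1.113e+02  1.220e+01] jaw [-0.99  0.11 -0.  ]
```

```bash
python3 -m pendant '[{"claw":40,"linear":[-3,0,0],"twist":0},{"claw":40,"linear":[-8,0,0],"twist":0},{"claw":40,"linear":[-16,0,0],"twist":0},{"claw":40,"linear":[-20,0,0],"twist":0},{"claw":40,"linear":[-22,0,0],"twist":0},{"claw":40,"linear":[-22,0,2],"twist":0},{"claw":40,"linear":[-18,-4,10],"twist":0},{"claw":40,"linear":[-13,-8,18],"twist":0},{"claw":40,"linear":[0,-8,24],"twist":0},{"claw":40,"linear":[0,-8,26],"twist":0}]'
python3 -m pendant '[{"claw":40,"linear":[0,-8,26],"twist":0},{"claw":40,"linear":[0,-8,26],"twist":0},{"claw":40,"linear":[0,-8,26],"twist":0},{"claw":40,"linear":[0,-10,20],"twist":0.003},{"claw":40,"linear":[0,-16,12],"twist":0.003},{"claw":40,"linear":[0,-22,6],"twist":0},{"claw":40,"linear":[0,-24,3],"twist":0},{"claw":40,"linear":[0,-24,3],"twist":0},{"claw":40,"linear":[0,-18,3],"twist":0},{"claw":40,"linear":[0,-10,1],"twist":0}]'
python3 -c "
from h import *
plan((.642,.025,.153,-6.5))"
```

```text
clock: 55.58
tool_pos: [0.4831, -0.0819, 0.2059]
orientation: [-65.2, 89.9, 18.7]
force: [1.2, -0.5, -3.1]
opening: 0.0619
clock: 56.42
tool_pos: [0.6447, 0.0266, 0.2037]
orientation: [113.1, 89.9, -163.3]
force: [0.1, 1.2, -3.1]
opening: 0.0618
t 56.42 P [0.6447 0.0266 0.2037] toolx [-0.001 -0.    -1.   ] jawyaw 173.6 J6 -26.0 open 0.0618 F [ 0.1  1.2 -3.1]
twist 0.001 shift [50.7  2.5 -1.9] jaw [-0.99  0.11  0.  ]
```

```bash
python3 -m pendant '[{"claw":40,"linear":[5,1,-1],"twist":0},{"claw":40,"linear":[10,1,0],"twist":0},{"claw":40,"linear":[12,0,0],"twist":0},{"claw":40,"linear":[10,0,0],"twist":0},{"claw":40,"linear":[6,0,0],"twist":0},{"claw":40,"linear":[4,0,0],"twist":0},{"claw":40,"linear":[2,0,0],"twist":0},{"claw":40,"linear":[1,0,0],"twist":0},{"claw":40,"linear":[1,0,0],"twist":0},{"claw":40,"linear":[0,0,0],"twist":0}]'
python3 -m pendant '[{"claw":40,"linear":[0.6,0,0],"twist":0},{"claw":40,"linear":[0.6,0,0],"twist":0},{"claw":40,"linear":[0.6,0,0],"twist":0},{"claw":40,"linear":[0,0,0],"twist":0},{"claw":40,"linear":[0,0,0],"twist":0},{"claw":40,"linear":[0,0,0],"twist":0},{"claw":40,"linear":[0,0,0],"twist":0},{"claw":40,"linear":[0,0,0],"twist":0},{"claw":40,"linear":[0,0,0],"twist":0},{"claw":40,"linear":[0,0,0],"twist":0}]'
```

```text
clock: 57.25
tool_pos: [0.6415, 0.0258, 0.1537]
orientation: [-65.2, 90.0, 18.4]
force: [-0.0, -0.8, -2.3]
opening: 0.0618
clock: 58.08
tool_pos: [0.6413, 0.0258, 0.1517]
orientation: [50.1, 90.0, 133.7]
force: [0.2, -0.8, -2.7]
opening: 0.0622
```

```bash
python3 -m pendant '[{"claw":40,"linear":[0.6,0,0],"twist":0},{"claw":40,"linear":[0.6,0,0],"twist":0},{"claw":40,"linear":[0.5,0,0],"twist":0},{"claw":40,"linear":[0,0,0],"twist":0},{"claw":40,"linear":[0,0,0],"twist":0},{"claw":40,"linear":[0,0,0],"twist":0},{"claw":40,"linear":[0,0,0],"twist":0},{"claw":40,"linear":[0,0,0],"twist":0},{"claw":40,"linear":[0,0,0],"twist":0},{"claw":40,"linear":[0,0,0],"twist":0}]'
```

```text
clock: 58.92
tool_pos: [0.6413, 0.0258, 0.1501]
orientation: [-77.9, 90.0, 5.7]
force: [-1.8, 0.4, -0.7]
opening: 0.0619
```

```bash
python3 -m pendant '[{"claw":62,"linear":[0,0,0],"twist":0},{"claw":72,"linear":[0,0,0],"twist":0},{"claw":82,"linear":[0,0,0],"twist":0},{"claw":82,"linear":[0,0,0],"twist":0},{"claw":82,"linear":[-4,0,0],"twist":0},{"claw":82,"linear":[-14,0,0],"twist":0},{"claw":82,"linear":[-28,0,0],"twist":0},{"claw":82,"linear":[-32,0,0],"twist":0},{"claw":82,"linear":[-32,0,0],"twist":0},{"claw":82,"linear":[-25,0,0],"twist":0}]'
python3 -m pendant '[{"claw":87,"linear":[-5,8,-18],"twist":0},{"claw":87,"linear":[0,12,-28],"twist":0},{"claw":87,"linear":[0,12,-28],"twist":0},{"claw":87,"linear":[0,12,-28],"twist":0},{"claw":87,"linear":[0,12,-28],"twist":0},{"claw":87,"linear":[0,12,-28],"twist":0},{"claw":87,"linear":[0,12,-28],"twist":0},{"claw":87,"linear":[0,12,-28],"twist":0},{"claw":87,"linear":[0,12,-28],"twist":0},{"claw":87,"linear":[0,12,-28],"twist":0}]'
python3 -m pendant '[{"claw":87,"linear":[0,12,-28],"twist":0},{"claw":87,"linear":[0,12,-28],"twist":0},{"claw":87,"linear":[0,12,-28],"twist":0},{"claw":87,"linear":[0,12,-28],"twist":0},{"claw":87,"linear":[0,8,-18],"twist":0},{"claw":87,"linear":[0,0,-4],"twist":0},{"claw":87,"linear":[0,0,0],"twist":0},{"claw":87,"linear":[0,0,0],"twist":0},{"claw":87,"linear":[0,0,0],"twist":0},{"claw":87,"linear":[0,0,0],"twist":0}]'
python3 -c "
from h import *
plan((.424,-.3563,.0845,-6.4))"
```

```text
clock: 59.75
tool_pos: [0.6418, 0.0256, 0.2883]
orientation: [-80.4, 89.8, 3.2]
force: [1.6, 0.6, 0.7]
opening: 0.0824
clock: 60.58
tool_pos: [0.4946, -0.2308, 0.2902]
orientation: [-89.9, 90.0, -6.3]
force: [1.2, -0.4, -0.3]
opening: 0.087
clock: 61.42
tool_pos: [0.4258, -0.3557, 0.29]
orientation: [-74.0, 90.0, 9.6]
force: [1.0, -0.0, 0.4]
opening: 0.087
t 61.42 P [ 0.4258 -0.3557  0.29  ] toolx [ 0.  0. -1.] jawyaw 173.7 J6 13.0 open 0.087 F [ 1.  -0.   0.4]
twist 0.001 shift [205.5   1.7  -0.8] jaw [-0.99  0.11 -0.  ]
```

```bash
python3 -m pendant '[{"claw":87,"linear":[10,1,-1],"twist":0},{"claw":87,"linear":[18,1,0],"twist":0},{"claw":87,"linear":[22,0,0],"twist":0},{"claw":87,"linear":[24,0,0],"twist":0},{"claw":87,"linear":[24,0,0],"twist":0},{"claw":87,"linear":[24,0,0],"twist":0},{"claw":87,"linear":[24,0,0],"twist":0},{"claw":87,"linear":[22,0,0],"twist":0},{"claw":87,"linear":[18,0,0],"twist":0},{"claw":87,"linear":[12,0,0],"twist":0}]'
python3 -m pendant '[{"claw":87,"linear":[6,0,0],"twist":0},{"claw":87,"linear":[1,0,0],"twist":0},{"claw":87,"linear":[0,0,0],"twist":0},{"claw":50,"linear":[0,0,0],"twist":0},{"claw":50,"linear":[0,0,0],"twist":0},{"claw":50,"linear":[0,0,0],"twist":0},{"claw":50,"linear":[0,0,0],"twist":0},{"claw":50,"linear":[0,0,0],"twist":0},{"claw":50,"linear":[0,0,0],"twist":0},{"claw":50,"linear":[0,0,0],"twist":0}]'
python3 -c "
from h import *
plan((.424,-.3563,.225,-6.3),(.5,-.15,.225,-6.5),(.6437,-.1426,.225,-6.5))"
```

```text
clock: 62.25
tool_pos: [0.4221, -0.3561, 0.0893]
orientation: [67.7, 89.8, 151.3]
force: [-0.2, -0.1, 0.6]
opening: 0.0872
clock: 63.08
tool_pos: [0.4232, -0.3575, 0.0857]
orientation: [-131.8, 90.0, -48.3]
force: [-2.1, 0.1, 5.7]
opening: 0.0676
t 63.08 P [ 0.4232 -0.3575  0.0857] toolx [ 0.    -0.001 -1.   ] jawyaw 173.6 J6 13.0 open 0.0676 F [-2.1  0.1  5.7]
twist -0.002 shift [-139.3   -0.7    1.2] jaw [-0.99  0.11 -0.  ]
twist 0.003 shift [-1.000e-01 -5.220e+01  2.136e+02] jaw [-0.99  0.11 -0.  ]
twist -0.0 shift [ 1.000e-01 -1.419e+02  2.360e+01] jaw [-0.99  0.11 -0.  ]
```

```bash
python3 -m pendant '[{"claw":50,"linear":[-3,0,0],"twist":0},{"claw":50,"linear":[-10,0,0],"twist":0},{"claw":50,"linear":[-20,0,0],"twist":0},{"claw":50,"linear":[-24,0,0],"twist":0},{"claw":50,"linear":[-24,0,0],"twist":0},{"claw":50,"linear":[-24,0,4],"twist":0},{"claw":50,"linear":[-22,-4,14],"twist":0},{"claw":50,"linear":[-12,-6,22],"twist":0},{"claw":50,"linear":[0,-6,26],"twist":0},{"claw":50,"linear":[0,-6,28],"twist":0}]'
python3 -m pendant '[{"claw":50,"linear":[0,-6,28],"twist":0},{"claw":50,"linear":[0,-6,28],"twist":0},{"claw":50,"linear":[0,-8,26],"twist":0},{"claw":50,"linear":[0,-14,20],"twist":0},{"claw":50,"linear":[0,-20,14],"twist":0},{"claw":50,"linear":[0,-24,10],"twist":0},{"claw":50,"linear":[0,-26,6],"twist":0},{"claw":50,"linear":[0,-26,5],"twist":0},{"claw":50,"linear":[0,-24,4],"twist":0},{"claw":50,"linear":[0,-14,2],"twist":0}]'
python3 -m pendant '[{"claw":50,"linear":[0,-4,0],"twist":0},{"claw":50,"linear":[0,0,0],"twist":0},{"claw":50,"linear":[6,0,0],"twist":0},{"claw":50,"linear":[10,0,0],"twist":0},{"claw":50,"linear":[10,0,0],"twist":0},{"claw":50,"linear":[10,0,0],"twist":0},{"claw":50,"linear":[6,0,0],"twist":0},{"claw":50,"linear":[0,0,0],"twist":0},{"claw":50,"linear":[0,0,0],"twist":0},{"claw":50,"linear":[0,0,0],"twist":0}]'
python3 -c "
from h import *
plan((.6437,-.1426,.1555,-6.5))"
```

```text
clock: 63.92
tool_pos: [0.4561, -0.2657, 0.2257]
orientation: [-91.0, 89.8, -7.5]
force: [-0.2, 0.0, -1.4]
opening: 0.0679
clock: 64.75
tool_pos: [0.6405, -0.1425, 0.2238]
orientation: [112.9, 90.0, -163.5]
force: [0.5, 0.1, -1.1]
opening: 0.0675
clock: 65.58
tool_pos: [0.6427, -0.1435, 0.1823]
orientation: [-107.6, 90.0, -24.0]
force: [0.1, 0.9, -1.3]
opening: 0.0677
t 65.58 P [ 0.6427 -0.1435  0.1823] toolx [ 0.001 -0.    -1.   ] jawyaw 173.6 J6 -11.0 open 0.0677 F [ 0.1  0.9 -1.3]
twist 0.002 shift [26.8 -0.9  1. ] jaw [-0.99  0.11 -0.  ]
```

```bash
python3 -m pendant '[{"claw":50,"linear":[5,-1,1],"twist":0},{"claw":50,"linear":[6,0,0],"twist":0},{"claw":50,"linear":[6,0,0],"twist":0},{"claw":50,"linear":[4,0,0],"twist":0},{"claw":50,"linear":[3,0,0],"twist":0},{"claw":50,"linear":[1.5,0,0],"twist":0},{"claw":50,"linear":[1,0,0],"twist":0},{"claw":50,"linear":[0.5,0,0],"twist":0},{"claw":50,"linear":[0,0,0],"twist":0},{"claw":50,"linear":[0,0,0],"twist":0}]'
python3 -m pendant '[{"claw":50,"linear":[0.6,0,0],"twist":0},{"claw":50,"linear":[0.6,0,0],"twist":0},{"claw":50,"linear":[0.6,0,0],"twist":0},{"claw":50,"linear":[0.3,0,0],"twist":0},{"claw":50,"linear":[0,0,0],"twist":0},{"claw":50,"linear":[0,0,0],"twist":0},{"claw":50,"linear":[0,0,0],"twist":0},{"claw":50,"linear":[0,0,0],"twist":0},{"claw":50,"linear":[0,0,0],"twist":0},{"claw":50,"linear":[0,0,0],"twist":0}]'
```

```text
clock: 66.42
tool_pos: [0.6437, -0.1425, 0.1552]
orientation: [-87.1, 90.0, -3.5]
force: [-0.6, -0.1, -1.3]
opening: 0.0677
clock: 67.25
tool_pos: [0.6435, -0.1425, 0.1528]
orientation: [77.5, 90.0, 161.1]
force: [-0.0, -1.0, -1.7]
opening: 0.0678
```

```bash
python3 -m pendant '[{"claw":50,"linear":[0.5,0,0],"twist":0},{"claw":50,"linear":[0.5,0,0],"twist":0},{"claw":50,"linear":[0,0,0],"twist":0},{"claw":50,"linear":[0,0,0],"twist":0},{"claw":50,"linear":[0,0,0],"twist":0},{"claw":50,"linear":[0,0,0],"twist":0},{"claw":50,"linear":[0,0,0],"twist":0},{"claw":50,"linear":[0,0,0],"twist":0},{"claw":50,"linear":[0,0,0],"twist":0},{"claw":50,"linear":[0,0,0],"twist":0}]'
```

```text
clock: 68.08
tool_pos: [0.6435, -0.1426, 0.1527]
orientation: [-114.0, 90.0, -30.4]
force: [-2.8, 0.1, 5.5]
opening: 0.0676
```

Contact. I'll release, rise, draw back clear and look.

```bash
python3 -m pendant '[{"claw":68,"linear":[0,0,0],"twist":0},{"claw":76,"linear":[0,0,0],"twist":0},{"claw":86,"linear":[0,0,0],"twist":0},{"claw":86,"linear":[0,0,0],"twist":0},{"claw":86,"linear":[-4,0,0],"twist":0},{"claw":86,"linear":[-14,0,0],"twist":0},{"claw":86,"linear":[-28,0,0],"twist":0},{"claw":86,"linear":[-32,0,0],"twist":0},{"claw":86,"linear":[-32,0,0],"twist":0},{"claw":86,"linear":[-25,0,0],"twist":0}]'
python3 -m pendant '[{"claw":86,"linear":[-5,15,-5],"twist":0},{"claw":86,"linear":[0,25,-15],"twist":0},{"claw":86,"linear":[0,25,-20],"twist":0},{"claw":86,"linear":[0,25,-25],"twist":0},{"claw":86,"linear":[0,25,-25],"twist":0},{"claw":86,"linear":[0,25,-25],"twist":0},{"claw":86,"linear":[0,20,-25],"twist":0},{"claw":86,"linear":[0,10,-25],"twist":0},{"claw":86,"linear":[0,5,-10],"twist":0},{"claw":86,"linear":[0,0,0],"twist":0}]'
python3 -m pendant '[{"claw":86,"linear":[0,0,0],"twist":0},{"claw":86,"linear":[0,0,0],"twist":0},{"claw":86,"linear":[0,0,0],"twist":0},{"claw":86,"linear":[0,0,0],"twist":0},{"claw":86,"linear":[0,0,0],"twist":0},{"claw":86,"linear":[0,0,0],"twist":0},{"claw":86,"linear":[0,0,0],"twist":0},{"claw":86,"linear":[0,0,0],"twist":0},{"claw":86,"linear":[0,0,0],"twist":0},{"claw":86,"linear":[0,0,0],"twist":0}]'
python3 - <<'E'
from h import *
plan()
im,d=snapshot('scene'); W1=cloud('scene',d).reshape(-1,3); z=np.load('scene0.npz'); W0=cloud('scene',z['d']).reshape(-1,3)
cv2.imwrite('pics/k.png',cv2.resize(im[150:330,110:400,::-1],None,fx=2.7,fy=2.7,interpolation=3))
from scipy.optimize import least_squares
for s,I,W in(('start',z['im'],W0),('end',im,W1)):
    K=cv2.cvtColor(I,cv2.COLOR_RGB2HSV).reshape(-1,3)
    f=lambda lo,hi,a,b:W[np.all((W>lo)&(W<hi),1)&np.all((K>=a)&(K<=b),1)]
    P=f((.55,-.02,.185),(.75,.12,.205),(40,80,30),(90,255,255)); print(s,'tub',np.round(cv2.minAreaRect((P[:,:2]*1000).astype(np.float32))[0],1))
    P=f((.55,-.2,.195),(.75,-.06,.206),(18,120,50),(35,255,255)); r=least_squares(lambda q:np.hypot(P[:,0]-q[0],P[:,1]-q[1])-q[2],[.644,-.143,.034],loss='soft_l1',f_scale=.002); print('cup',r.x.round(4))
    P=f((.6,-.10,.207),(.70,-.012,.235),(0,0,0),(179,120,255)); print('jar lid',len(P),P.mean(0).round(4))
    P=f((.55,.08,.13),(.8,.3,.16),(140,40,50),(179,255,255)); print('org',np.round(cv2.minAreaRect((P[:,:2]*1000).astype(np.float32))[0],1))
    P=f((.6,-.37,.26),(.75,-.22,.29),(0,0,0),(179,255,255)); print('bottle',P.mean(0).round(4))
E
```

```text
clock: 68.92
tool_pos: [0.644, -0.1428, 0.2899]
orientation: [-96.5, 89.9, -12.9]
force: [0.8, 0.6, 0.9]
opening: 0.0859
clock: 69.75
tool_pos: [0.4489, -0.2985, 0.2923]
orientation: [-114.7, 90.0, -31.3]
force: [0.4, -0.2, -1.3]
opening: 0.0859
clock: 70.58
tool_pos: [0.4501, -0.2968, 0.2919]
orientation: [-13.9, 90.0, 69.6]
force: [0.3, 0.5, 0.2]
opening: 0.0858
t 70.58 P [ 0.4501 -0.2968  0.2919] toolx [ 0.  0. -1.] jawyaw 173.6 J6 6.0 open 0.0858 F [0.3 0.5 0.2]
start tub [642.6  25.4]
cup [ 0.6442 -0.1434  0.0329]
jar lid 376 [ 0.6469 -0.0531  0.2172]
org [664.2 189.5]
bottle [ 0.657  -0.3094  0.2715]
end tub [641.8  24.3]
cup [ 0.6445 -0.142   0.033 ]
jar lid 374 [ 0.6471 -0.056   0.2171]
org [664.7 189.5]
bottle [ 0.6571 -0.3099  0.2719]
```

View pics/k.png

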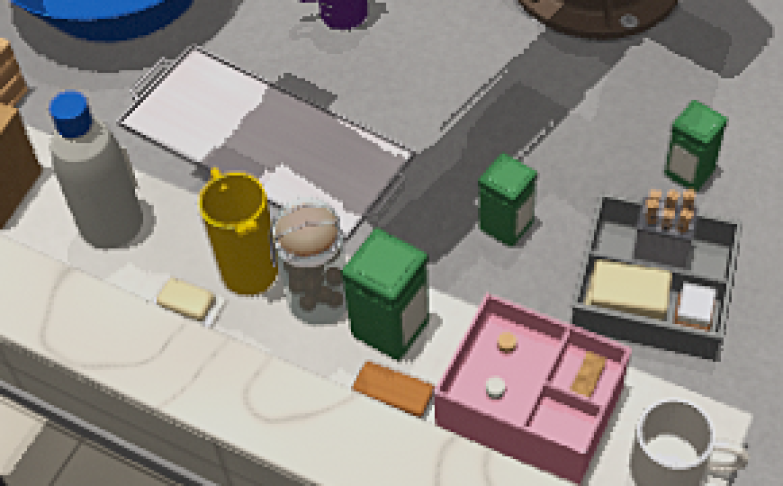

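The cup (238,235), jar (310,260) and tub (388,295) are upright and within 3 mm of where they started. The tin (667,225) is upright in the caddy, the organiser and bottle haven't moved, and the arm is clear.

```bash
python3 -c "
from plant import *
print(close_job())"
```

```text
the job is handed in; nothing more can be done
None
```

I moved the tub, cup and jar to the tray, stood the tin in the caddy's empty compartment, then put the jar, tub and cup back on the shelf. The job was handed in at about 71 s of the 144 s allowed; `close_job()` gives no verdict.

Last checks, from one scene-camera picture compared with the start:
- **Row on the shelf:** the tub is 1.4 mm, the cup 1.4 mm and the jar about 3 mm from where they stood (limit 15 mm). All three look upright in the picture.
- **Tin:** measured once right after release, 0.6 mm from the estimated middle of the compartment across and 0.2 mm along. It still stood upright there in the last picture.
- **Bystanders:** the organiser and bottle readings changed by no more than about 0.5 mm.
- **Robot:** the gripper was open and clear of everything, with the tool force near zero.

- **Jar lever:** I turned the jar about 77° on its way to the tray and did not turn it back, so its lever points a different way than before.
- **Forces:** the highest tool-force readings were about 20 N setting the tin down and about 6 N while gripping the jar. They are read only at the end of each call, so a brief peak in between would not show.
- **Disagreements:** the two cameras differed by up to 10 mm on the tin's position while the arm partly hid it from the top camera; I used the scene camera's value and the grip held. The part detector twice reported a small look-alike tub in place of the real one, so I placed the tub by its size and height instead.

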